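Pulse the food processor: bench switch, power rocker, pulse key

TASK

Pulse the food processor: with closed fingertips, first switch on the power at the bench switch box with the one wide rocker by pressing down the half that stands up, then switch on the narrow rocker on the processor's front panel in the same way, and last press the processor's large oblong key well down and keep holding it: the program finishes while the finger is still holding that key down. Leave the round key in the middle and the box with the two narrow rockers alone, and do not lift, carry or shift the jar, the cheese or the pastry brush.

Things in the scene. Friction and masses are not known exactly. Their poses are not given: they have to be found in the camera images.
- isolator: bench switch box with ONE wide rocker: grey metal, white rocker, 88x88 mm, top face 40 mm high, fixed to the worktop left or right of the processor, turned up to 0.4 rad. Origin at the centre of its underside, z up, -x is its near side. Rocker 50 mm long (x), 46 mm wide (y), a shallow V pivoted over the box centre; middle of the V 46 mm above the worktop, raised near end 53 mm
- isolator_rocker_press (a point): point to press on the wide rocker: on the top surface of its near half, 17 mm from the pivot towards the box's -x side; 51 mm above the worktop when off, 46 mm when fully on; moves with the rocker
- isolator_rocker (a joint): the wide rocker of the bench switch box; joint value 0 = off, its near half (own -x side) standing up about 7 mm at the end; 0.30 rad = fully on, near half pressed level. It turns about a pivot across its middle, with a drag of about 0.06 N m (about 3 N of push), and stays where it is left
- processor: food processor, white base 260 (x) x 200 (y) mm, fixed, turned up to 0.25 rad; origin centre of underside, z up, front is -x. Front panel face 60 mm high; controls in a row 95 mm in front of the origin: rocker (50 long, 30 wide) at y=+62 mm (left), small round key at y=0, oblong key at y=-62 mm. Behind them the lidded bowl, 146 across, its front 23 mm in front of the origin; top 203 mm
- power_rocker_press (a point): point to press on the processor's rocker: on the top surface of its near half, 17 mm from the pivot towards the front; 71 mm above the worktop when off, 66 mm when fully on; moves with the rocker
- power_rocker (a joint): the rocker on the processor's front panel; joint value 0 = off, its near half (own -x side) standing up about 7 mm at the end; 0.30 rad = fully on, near half pressed level. It turns about a pivot across its middle, with a drag of about 0.06 N m (about 3 N of push), and stays where it is left
- pulse_key_top (a point): centre of the top face of the large oblong key (32x46 mm, long side along the processor's y); 74 mm above the worktop when released, 66 mm when fully down; moves with the key
- pulse_key (a joint): the oblong key: 0 = released, 0.008 m = fully down. Spring: about 2 N to start, 8 N when fully down; it returns when let go
- run_key (a joint): the small round key (24 mm across) in the middle of the panel, standing 14 mm proud: 0 = released, 0.008 m = fully down, sprung. To be left alone
- light_rocker_l_press (a point): point on the near half of the left rocker of the OTHER switch box, which has TWO narrow rockers (each 50x20 mm), the same grey 88x88 mm box otherwise. To be left alone
- light_rocker_r_press (a point): the same point on the right rocker of the box with two narrow rockers. To be left alone
- spice_jar: loose spice jar, 45 mm across and 105 mm high, origin at the centre of its underside; bystander
- cheese: loose block of cheese, 73x102x37 mm, origin at the centre of its underside; bystander
- pastry_brush: loose wooden pastry brush, 188 mm long, 42 mm wide, 16 mm high, lying near the front edge of the worktop, origin at the centre of its underside; bystander

How it is judged:
On the way, in this order (a step that is already met when the one before it is completed fails the run):
1. the wide rocker of the bench switch box is on (value of joint isolator_rocker above 0.22 rad), for 0.2 s.
2. the processor's rocker is on (value of joint power_rocker above 0.22 rad), for 0.2 s.
3. the oblong key is pressed down by the fingers (value of joint pulse_key above 0.0045 m and contact force between the fingers and pulse_key above 1 N), for 0.3 s.
At the end, for the whole second after the job is handed in: both rockers are on (over 0.22 of their 0.30 rad) and the fingers hold the oblong key at least 4.5 of its 8 mm down (with more than 1 N); the round key is up (all of step 3 and value of joint each of isolator_rocker, power_rocker above 0.22 rad and value of joint run_key below 0.002 m); the arm keeps its last pose, push and grip.
It fails at once if the processor's rocker is switched on before the bench switch (value of joint power_rocker above 0.15 rad and value of joint isolator_rocker below 0.15 rad).
It fails at once if the oblong key is pressed before both rockers are on (value of joint pulse_key above 0.003 m and value of joint any of power_rocker, isolator_rocker below 0.15 rad).
It fails at once if the round key is pressed (value of joint run_key above 0.003 m).
It fails at once if a rocker of the other switch box is pressed (distance of any of light_rocker_l_press, light_rocker_r_press from where it was at the start of the episode above 0.002 m).
It fails at once if a bystander is shifted, lifted or carried (over 25 mm) (distance of any of spice_jar, cheese, pastry_brush from where it was at the start of the episode above 0.025 m).
It also fails if it takes over 48 s, if anything falls off the work surface, if the arm or the gripper's body presses on something with over 40 N, if the wrist force passes 120 N, or if a joint passes its speed limit or range.

ROBOT

A 6-joint arm with a two-finger parallel gripper is mounted at the origin on a cart in front of the work surface, level with it; the furniture and walls round the work are solid. World frame = base frame: x ahead of the robot, y to its left, z up, the work surface at z = 0. Lengths are in m, angles in rad, forces in N, time in s.
With the tool pointing down it reaches from about 0.35 to 0.725 m from the base axis. Payload 6 kg.
Tool frame: the origin (TCP) lies between the finger pads; the fingertips stand 25 mm ahead of it and the grasp point (between the pads) lies 6 mm ahead of it (arm.nose_length is the z of the fingertips in the tool frame, in m); z points along the fingers, y is the line along which they close (so a half turn about z gives the same grasp; the last joint's range is limited). The gripper opens to 85 mm and grips with 20 to 120 N. Pads are 22 mm wide; open, the fingers measure 114 mm over their backs; the gripper's body (76 mm by 85 mm) begins 54 mm behind the grasp point. The pads swing forward as they close: fully open they stand 13 mm farther back than shut.
Start: joints at [1.455, 0.04, 0.085, 0, -1.615, -0.334], TCP at [0.261, 0.54, 0.216] pointing down, gripper open.
Joint ranges: [-2.56, 2.56], [-1.29, 2.01], [-1.08, 1.49], [-3.29, 1.98], [-2.81, -0.18], [-2.99, 2.99]. Speed limits (rad/s): [2.57, 2.57, 3.01, 3.14, 3.14, 3.14].

INTERFACE

Orientations are given as [roll, pitch, yaw] about the fixed x, y, z axes, in that order (R = Rz(yaw) Ry(pitch) Rx(roll)).
In Python, from workcell import arm, imaging gives the robot as it stands.
- The arm moves only by the tool send_rows, never from a script. Its argument "targets" is a list that holds one entry, the list of rows, each a list of 7 numbers: the shift along the tool's x, y, z in mm, then the turn, a rotation vector about the tool's x, y, z in degrees, then the opening, from 0 (shut) to 1 (fully open). A call has exactly 10 rows; each row shifts and turns the commanded pose from where the row before left it, along the tool's axes as they then stand; what a row does not reach is not made up. A row lasts 1/12 s, in which the tool goes at most 41.7 mm and 7.16 degrees, less where a joint would pass 70% of its speed; a pose out of reach is approached as far as the arm can. A call with a gripper value outside its range is refused whole. The fingers move at their own pace and stop on an object; "force" is the grip in N (left out, the last holds). Time passes only in rows, so rows that do not move let the fingers close, or fill a call up. It gives the time, the measured TCP pose, the force, the opening and the grip force at its end, in the units of the state.
- arm.get_state(): the state, without advancing time (a new reading comes with each control period).
- imaging.capture(name): name is "scene" or "top"; returns the picture (400x640x3 uint8, red, green, blue); there is no depth.
- imaging.get_calibration(name): a dict with "camera_matrix" (3x3 intrinsics, pixels), "pose" (4x4, takes a point from camera to world coordinates). Camera axes: x right, y down, z forward; pixel columns grow to the right and rows downward; lengths in m; the calibration is good to about 2 mm. A picture is of the moment at which its call begins. get_calibration takes no time and is no camera call.
- arm.sign_off(): hands the job in; it is judged then, once.
The state is a dict: "clock": time; "joints": joint angles; "dq": joint speeds; "joint_torque": joint torques, N m; "tool_pos": TCP position; "orientation": TCP orientation; "force": force on the tool from outside, world axes, zero at the start; "wrist_torque": the same for the moment, N m; "finger_gap": finger opening in m; "grasp_force": force on a finger pad.
Only numpy, scipy, OpenCV 4.12 (cv2) and the standard library are available. Lean on these libraries where they do the work, as an engineer would, in place of code of your own. Each camera call takes 0.05 s, during which the arm holds its last target. There are 200 camera calls.

## Working session

There is one attempt and no reset: what is moved stays moved. The work goes in short steps, Python scripts to look and compute and a tool call to move; the robot and the scene stay as the last step left them, time stands still between calls to the robot, and variables do not carry over. Pictures are saved under pics/ and viewed, at most 10 in all, crops included, and the job is handed in when it is done.

Besides the shell and the picture viewer there is one more tool, called after "Call:" by a JSON object that holds its "api" and its "payload". send_rows: Moves the arm, as the interface text tells. Its arguments: {"type":"object","properties":{"targets":{"type":"array","items":{"type":"array","items":{"type":"array","items":{"type":"number"}}}},"force":{"type":"number"}},"required":["targets"]}

```bash
mkdir -p pics
python3 - <<'E'
from workcell import arm, imaging
import cv2
for n in("scene","top"):
    im=imaging.capture(n); cv2.imwrite(f"pics/{n}0.png",im[:,:,::-1])
    c=imaging.get_calibration(n); print(c["camera_matrix"],c["pose"])
print(arm.get_state())
E
```

```text
[[431.61025271   0.         328.74993604]
 [  0.         431.61025271 204.90166521]
 [  0.           0.           1.        ]] [[ 0.79825356 -0.30852937  0.51730154  0.00114371]
 [-0.60217656 -0.42763748  0.67417325 -0.62671077]
 [ 0.01321528 -0.84966806 -0.5271523   0.62649345]
 [ 0.          0.          0.          1.        ]]
[[481.23111482   0.         314.44020287]
 [  0.         481.23111482 202.14383072]
 [  0.           0.           1.        ]] [[ 2.02048133e-04 -9.82579997e-01  1.85840009e-01  3.04299783e-01]
 [-9.99874445e-01 -3.14307726e-03 -1.55311125e-02  9.06229727e-02]
 [ 1.58446700e-02 -1.85813538e-01 -9.82457264e-01  1.24176662e+00]
 [ 0.00000000e+00  0.00000000e+00  0.00000000e+00  1.00000000e+00]]
{'clock': 0.1, 'joints': array([ 1.45467034e+00,  4.07776311e-02,  8.38509912e-02, -3.76936926e-04,
       -1.61548624e+00, -3.33716571e-01]), 'dq': array([-9.97579438e-06, -1.88017943e-03,  4.02759296e-03,  3.23248576e-03,
        1.19479641e-03, -2.84754659e-04]), 'joint_torque': array([-4.63014498e-03, -3.69345331e+01,  3.48286164e+01,  6.95154771e+00,
       -4.56026173e-03,  9.68012358e-06]), 'tool_pos': array([0.26069157, 0.54004164, 0.21543737]), 'orientation': array([ 3.13994193e+00, -1.73699808e-04, -4.49825882e-01]), 'force': array([-0.28050303, -0.89275507, -0.37205479]), 'wrist_torque': array([ 0.0210426 , -0.01368892,  0.00763783]), 'grasp_force': 0.0, 'finger_gap': 0.0853426427700244}
```

View pics/scene0.png

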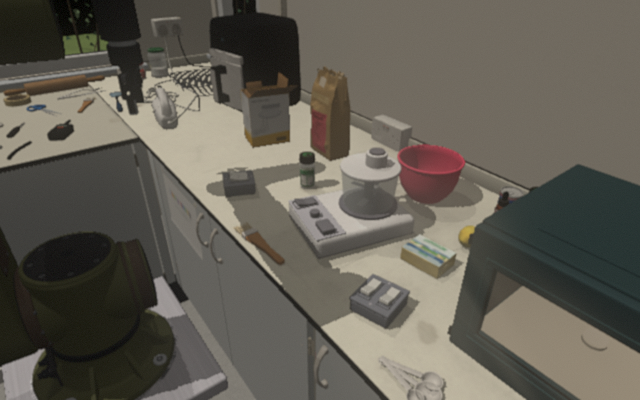

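View pics/top0.png

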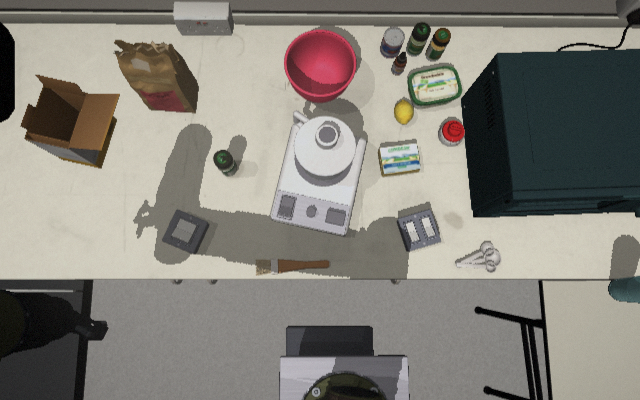

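The scene view shows the single-rocker box at (238,182), the processor controls at (305–325,202–228) and the two-rocker box at (380,298). In the top view these are at (187,231), (286–336,205–216) and (419,229). The brush is at (293,266) and the jar at (225,161).

Run:
```python
import cv2,numpy as np
t=cv2.imread("pics/top0.png")
a=cv2.resize(t[195:265,150:230],None,fx=5,fy=5,interpolation=cv2.INTER_CUBIC)
b=cv2.resize(t[180:250,262:367],None,fx=5,fy=5,interpolation=cv2.INTER_CUBIC)[:350,:]
a=cv2.resize(t[200:260,157:217],None,fx=4.5,fy=4.5,interpolation=cv2.INTER_CUBIC)
h=np.zeros((350,800,3),np.uint8);h[:270,:270]=a;h[:350,272:272+525]=b
cv2.imwrite("pics/crop.png",h)
```

```text
(no output)
```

View pics/crop.png

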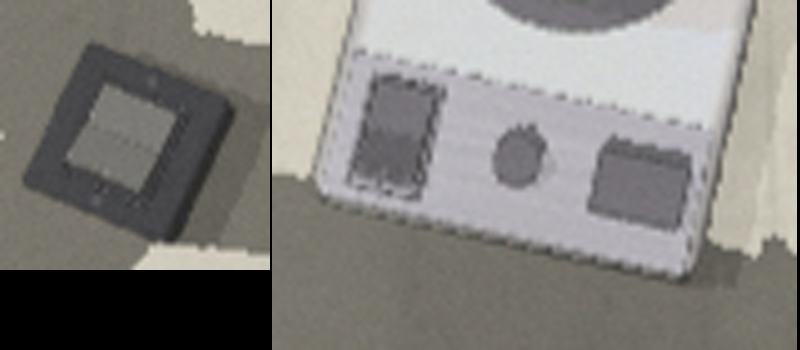

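The crop shows the isolator rocker centred at (124,136), with its near half towards the bottom. The processor rocker is centred at (397,137), the round key at (518,158) and the oblong key at (642,187), all in crop pixels.

```bash
cat > h.py <<'E'
import numpy as np
from workcell import arm, imaging
def ray(n,uv,z):
    c=imaging.get_calibration(n);P=c["pose"];d=P[:3,:3]@np.linalg.solve(c["camera_matrix"],[*uv,1]);o=P[:3,3]
    return (o+d*(z-o[2])/d[2])[:2]
def proj(n,p):
    c=imaging.get_calibration(n);P=c["pose"];q=c["camera_matrix"]@(P[:3,:3].T@(np.array(p)-P[:3,3]));return q[:2]/q[2]
E
python3 - <<'E'
from h import *
I=lambda u,v:(157+(u+.5)/4.5-.5,200+(v+.5)/4.5-.5)
Q=lambda u,v:(262+(u-272+.5)/5-.5,180+(v+.5)/5-.5)
def ang(d):return np.arctan2(d[1],d[0])
R=[ray("top",I(*p),.047) for p in[(107,83),(180,110),(142,195),(66,160)]]
B=[ray("top",I(*p),.040) for p in[(93,44),(232,108),(168,240),(25,183)]]
for C in(R,B):
    c=np.mean(C,0);x=(C[0]+C[1]-C[2]-C[3])/2;y=(C[0]+C[3]-C[1]-C[2])/2
    print("iso",c,np.linalg.norm(x),np.linalg.norm(y),ang(x),ang(y)-np.pi/2)
rk=[ray("top",Q(*p),.066) for p in[(372,75),(445,85),(424,200),(348,188)]]
ky=[ray("top",Q(*p),.074) for p in[(600,140),(692,155),(683,230),(590,210)]]
for C in(rk,ky):
    c=np.mean(C,0);x=(C[0]+C[1]-C[2]-C[3])/2;y=(C[0]+C[3]-C[1]-C[2])/2
    print("pr",c,np.linalg.norm(x),np.linalg.norm(y),ang(x),ang(y)-np.pi/2)
r=np.mean(rk,0);k=np.mean(ky,0);m=ray("top",Q(518,158),.074);print("round",m,(r+k)/2,np.linalg.norm(r-k),ang(r-k)-np.pi/2)
# edge of panel front
f=[ray("top",Q(*p),.06) for p in[(320,195),(690,275)]];print("front",f,ang(f[0]-f[1])-np.pi/2)
for p,z in((np.mean(R,0),.046),(r,.066),(m,.074),(k,.074)):print(proj("scene",[*p,z]))
import cv2
s=cv2.imread("pics/scene0.png")
h=np.zeros((400,800,3),np.uint8);h[:300,:300]=cv2.resize(s[155:205,213:263],None,fx=6,fy=6,interpolation=2)
h[:400,320:800]=cv2.resize(s[185:251,280:360],None,fx=6,fy=6,interpolation=2)[:400] if 0 else cv2.resize(s[185:251,280:360],(480,400),interpolation=2)
cv2.imwrite("pics/crop2.png",h)
E
```

```text
iso [0.4586526  0.39612319] 0.04916862486402647 0.04527576400137954 -0.4076737935144814 -0.38850551181603654
iso [0.45596005 0.39453601] 0.08265522441961264 0.08657969037711614 -0.4075019760080249 -0.39975182543023924
pr [0.51436046 0.14093656] 0.0584215485191036 0.037373945609699 -0.18113408373346174 -0.14568433737154818
pr [0.48987398 0.02050896] 0.03642324248304153 0.04624330839626182 -0.13671175986634232 -0.18654296269342452
round [0.50248258 0.0811171 ] [0.50211722 0.08072276] 0.12289180389731967 -0.20059490237931388
front [array([0.4859641 , 0.17917885]), array([ 0.44647628, -0.00407995])] -0.21223079155916103
[238.24547605 175.01359653]
[304.7421219  200.74602935]
[314.74780317 209.96804666]
[325.70736582 223.33563886]
```

View pics/crop2.png

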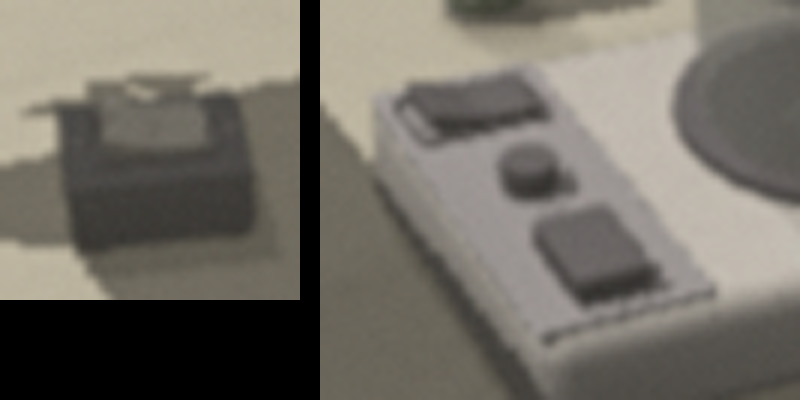

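Both views agree. The target points are: isolator press at (0.442,0.402) with yaw −0.405, rocker press at (0.498,0.144) with yaw −0.20, and key at (0.490,0.0205).

Call:
{"api": "send_rows", "payload": {"targets": [[[32,6.4,0,0,0,0,0],[32,6.4,0,0,0,0,0],[32,6.4,0,0,0,0,0],[32,6.4,0,0,0,0,0],[32,6.4,0,0,0,0,0],[32,6.4,0,0,0,0,0],[32,6.4,0,0,0,0,0],[0,0,30,0,0,0,0],[0,0,30,0,0,0,0],[0,0,30,0,0,-2.6,0]]], "force": 40}}

```text
clock: 0.93
tool_pos: [0.4435, 0.4019, 0.125]
orientation: [-3.141, 0.0, -0.406]
force: [0.1, 0.3, -0.3]
finger_gap: -0.0002
grasp_force: 0.0
```

Call:
{"api": "send_rows", "payload": {"targets": [[[-1,0,20,0,0,0,0],[0,0,15,0,0,0,0],[0,0,5,0,0,0,0],[0,0,3,0,0,0,0],[0,0,3,0,0,0,0],[0,0,2,0,0,0,0],[0,0,2,0,0,0,0],[0,0,2,0,0,0,0],[0,0,1,0,0,0,0],[0,0,0,0,0,0,0]]]}}

```text
clock: 1.77
tool_pos: [0.4421, 0.403, 0.0734]
orientation: [3.142, 0.0, -0.404]
force: [0.3, -0.5, -0.5]
finger_gap: -0.0001
grasp_force: 0.0
```

Run:
```python
from h import *
import cv2
s=imaging.capture("scene");t=imaging.capture("top")
h=np.zeros((400,800,3),np.uint8);h[:,:400]=cv2.resize(s[:,:,::-1][125:205,200:280],(400,400));h[:,400:]=cv2.resize(t[:,:,::-1][190:270,145:225],(400,400))
cv2.imwrite("pics/p1.png",h);print(arm.get_state()["force"])
```

```text
[ 0.32960433 -0.58151472  0.05815221]
```

View pics/p1.png

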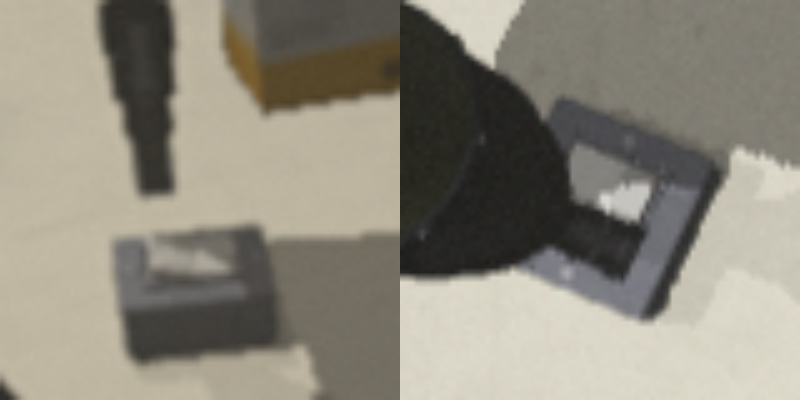

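The scene view shows the tip at crop (157,190), apparently above the box. The top view has it over the near half, and the force is about 0. I'll check this by projection.

Run:
```python
from h import *
p=arm.get_state()["tool_pos"]
print(p,proj("scene",[p[0],p[1],p[2]-.025]),proj("top",[p[0],p[1],p[2]-.025]),arm.nose_length)
print(arm.get_state()["clock"])
```

```text
[0.4422003  0.40301873 0.07354302] [231.79344313 174.87509042] [180.8344851 236.5246905] 0.025
1.8667
```

Call:
{"api": "send_rows", "payload": {"targets": [[[0,0,1,0,0,0,0],[0,0,1,0,0,0,0],[0,0,0.5,0,0,0,0],[0,0,0.5,0,0,0,0],[0,0,0,0,0,0,0],[0,0,0,0,0,0,0],[0,0,0,0,0,0,0],[0,0,0,0,0,0,0],[0,0,0,0,0,0,0],[0,0,0,0,0,0,0]]]}}

```text
clock: 2.7
tool_pos: [0.4422, 0.403, 0.0704]
orientation: [3.142, -0.0, -0.404]
force: [-0.2, -0.2, -0.6]
finger_gap: 0.0005
grasp_force: 0.0
```

Run:
```python
from h import *
import cv2
s=imaging.capture("scene");t=imaging.capture("top")
h=np.zeros((600,800,3),np.uint8);h[:,:400]=cv2.resize(s[:,:,::-1][85:205,190:270],(400,600),interpolation=2);h[:,400:]=cv2.resize(t[:,:,::-1][170:290,135:215],(400,600),interpolation=2)
h=np.clip(h*1.6,0,255).astype(np.uint8)
cv2.imwrite("pics/p2.png",h);st=arm.get_state();print(st["force"],st["tool_pos"],st["finger_gap"])
```

```text
[-0.0481916   0.61905394  0.45141856] [0.44214971 0.40295911 0.07039228] 0.00012344614992026824
```

View pics/p2.png

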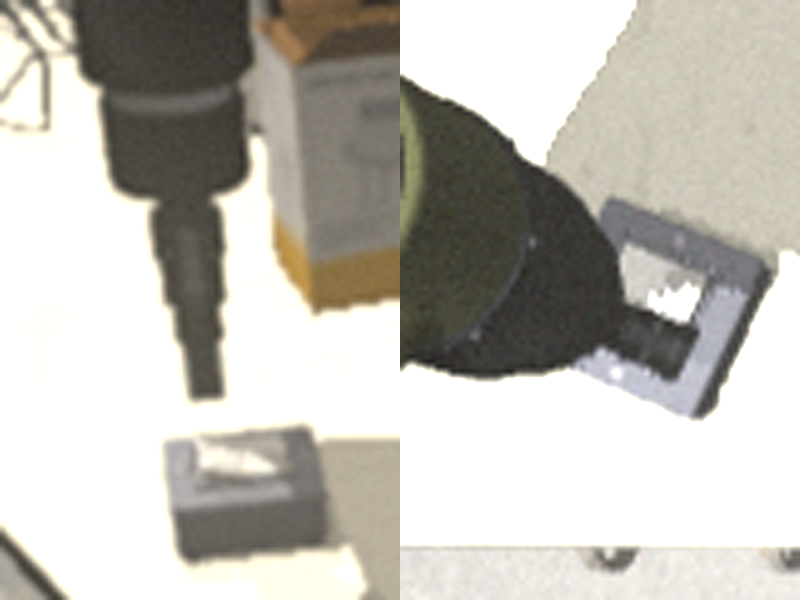

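The tip is visible at scene (231.4,165) and top (~189,240), clear of the box. I'll triangulate it.

```bash
python3 - <<'E'
from h import *
for z in(.045,.06,.07,.08,.09,.1):print(z,ray("scene",(231.4,164.5),z),ray("top",(188.5,240),z))
E
python3 -c "
import sys;sys.path.insert(0,'.')
from workcell import arm;print([a for a in dir(arm) if a[0]!='_']);print(arm.get_state()['joints'])"
```

```text
0.045 [0.47363855 0.47023872] [0.43398132 0.38454062]
0.06 [0.46145024 0.44194219] [0.43235592 0.38085672]
0.07 [0.4533247  0.42307785] [0.43127232 0.37840079]
0.08 [0.44519916 0.4042135 ] [0.43018872 0.37594486]
0.09 [0.43707362 0.38534915] [0.42910512 0.37348893]
0.1 [0.42894808 0.3664848 ] [0.42802153 0.371033  ]
['Unreachable', 'get_state', 'nose_length', 'sign_off']
[ 1.07376639e+00  6.76744431e-02 -1.53194596e-01  3.68820541e-05
 -1.34998932e+00  9.26318624e-02]
```

Run:
```python
from h import *
for z in(.045,.07,.08,.095,.118,.15,.2):print(z,proj("scene",[.4422,.403,z]),proj("top",[.4422,.403,z]))
print(proj("scene",[0,0,0]),proj("top",[0,0,0]), proj("top",[.261,.54,.19]))
import cv2
t=imaging.capture("top");cv2.imwrite("pics/t3.png",np.clip(cv2.resize(t[130:400,60:420,::-1],None,fx=2.2,fy=2.2,interpolation=2)*1.5,0,255))
```

```text
0.045 [231.92722479 175.98056065] [181.20813662 236.68958172]
0.07 [230.99492767 168.12572002] [178.57862961 235.50613092]
0.08 [230.61632459 164.9358926 ] [177.49570611 235.01874424]
0.095 [230.04219622 160.09871483] [175.83654975 234.27201495]
0.118 [229.14705224 152.55689887] [173.2080726  233.08902765]
0.15 [227.87086555 141.80470093] [169.37033198 231.3617924 ]
0.2 [225.80168768 124.37135035] [162.91125591 228.45478408]
[106.92316337 356.76699224] [343.72075032 421.11183755] [ 94.21706448 313.94179422][ WARN:0@0.428] global loadsave.cpp:1063 imwrite_ Unsupported depth image for selected encoder is fallbacked to CV_8U.
```

View pics/t3.png

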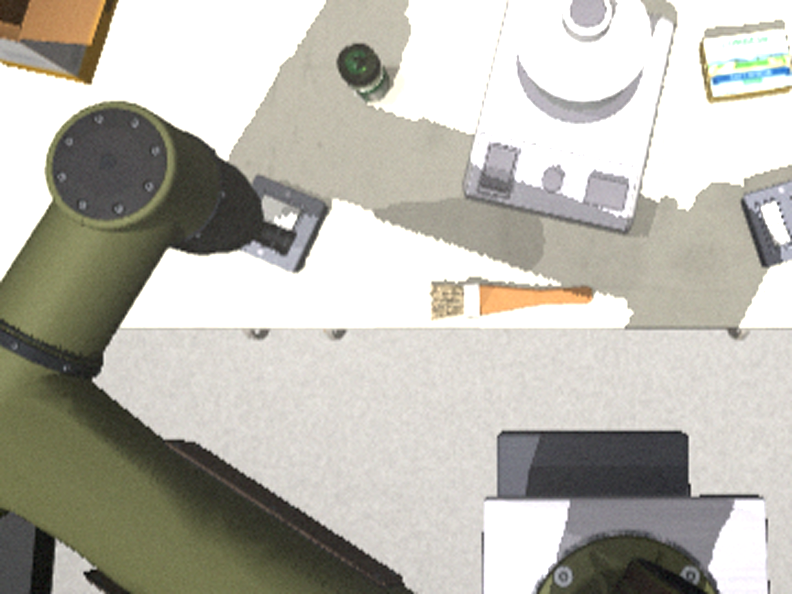

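The finger is clearly visible in the top view at about (189,239), and the tool is vertical. However, the tip does not sit at the reported pose. I'll make a test move and measure the tip automatically.

```bash
cat >> h.py <<'E'
import cv2
from scipy.optimize import least_squares
def dark(n,near,th):
    g=cv2.cvtColor(imaging.capture(n),cv2.COLOR_RGB2GRAY)
    return g
E
python3 - <<'E'
from h import *
s=dark("scene",0,0);t=dark("top",0,0)
print(s[140:182:2,220:246:2]);print(t[222:252:2,170:206:2])
E
```

```text
[[183 111  50  52  62  56  47  88 182 179 178 178 179]
 [183 120  49  57  62  55  50  76 175 179 178 178 178]
 [182 130  49  52  55  53  47  71 171 180 179 179 178]
 [183 164  91  49  53  54  46 135 180 180 180 178 179]
 [183 186 128  50  51  50  48 130 182 179 179 180 179]
 [184 186 139  50  52  53  47 101 182 181 181 180 179]
 [183 184 152  57  51  52  49 105 182 182 181 181 181]
 [183 182 180 108  51  51  54 146 183 182 181 181 182]
 [182 183 186 132  53  53  54 131 183 182 182 182 182]
 [182 181 183 146  60  51  53 119 184 181 180 179 180]
 [181 182 184 156  62  52  51 101 182 182 178 179 179]
 [181 183 183 171  69  52  50  91 178 183 182 182 183]
 [179 183 182 177  96  84  89 115 181 184 183 183 183]
 [181 181 181 184 174 177 181 182 183 183 181 184 183]
 [181 182 184 184 184 183 183 182 183 182 183 184 185]
 [185 182 184 183 182 180 181 181 180 170 151 153 145]
 [186 170 156 148 143 132 119 116 105 100  97 103 102]
 [185 147 109 109 105 153 139 138 117 113 112 108 109]
 [188 155 111 113  99 155 162 160 157 146 153 122 100]
 [187 155 114 117  96 135 132 140 146 151 164 162 139]

[... 481 characters left out ...]
 96 112 115 111 107  48]
 [ 39  38  37  38  38  44  43  38  50  40 107  95  92 114 115 114  72  57]
 [ 35  34  35  34  36  48  49  50  54  41  37  38  56 112 111 109  46  88]
 [ 33  35  33  37  35  41  47  56  50  50  57  41  98 112 114  76  52 191]
 [ 34  49 107  97  64  39  44  49  46  51  52  53 111 114 108  52  83 195]
 [ 93 125 124 126 111  94  71  43  40  43  47 108 116 116  83  48 197 193]
 [160 132 127 124 169 124 122 131  69  40  49 122 124 123  49  86 195 196]
 [214 215 173 126 133 124 128 125 123  94 107 120 124  92  49 150 196 197]
 [214 214 214 217 199 151 129 127 125 123 127 125 124  49  70 195 194 195]
 [213 215 214 216 215 215 191 164 129 122 120 123  93  50 104 197 196 199]]
```

Call:
{"api": "send_rows", "payload": {"targets": [[[0,0,-10,0,0,0,0],[0,0,-10,0,0,0,0],[0,0,-10,0,0,0,0],[0,0,-10,0,0,0,0],[0,0,-10,0,0,0,0],[0,0,-10,0,0,0,0],[0,0,0,0,0,0,0],[0,0,0,0,0,0,0],[0,0,0,0,0,0,0],[0,0,0,0,0,0,0]]]}}

```text
clock: 3.78
tool_pos: [0.4418, 0.4027, 0.1294]
orientation: [3.14, 0.0, -0.404]
force: [0.5, 1.3, 0.1]
finger_gap: -0.0004
grasp_force: 0.0
```

Run:
```python
from h import *
s=dark("scene",0,0);t=dark("top",0,0)
print(s[120:182:2,218:246:2]);print(t[222:252:2,160:206:2])
cs=imaging.capture("scene");ct=imaging.capture("top")
h=np.zeros((600,800,3),np.uint8);h[:,:400]=cv2.resize(cs[:,:,::-1][65:185,190:270],(400,600),interpolation=2);h[:,400:]=cv2.resize(ct[:,:,::-1][170:290,135:215],(400,600),interpolation=2)
cv2.imwrite("pics/p4.png",np.clip(h*1.3,0,255).astype(np.uint8))
```

```text
[[174  65  48  58  58  54  47  97 178 177 177 176 171 116]
 [173  76  47  53  52  49  44  85 179 177 177 175 171 114]
 [178 105  44  49  51  50  45 102 177 176 175 175 176 129]
 [180 168  95  46  50  48  52 155 179 178 176 177 179 139]
 [180 179 100  45  48  50  45 150 178 175 176 176 180 135]
 [179 179 113  48  51  50  45 117 180 178 178 178 180 134]
 [178 180 141  54  51  48  50 144 181 181 179 179 183 129]
 [179 180 175  88  51  48  56 156 180 179 179 178 182 133]
 [180 181 180 102  49  52  54 157 181 179 178 177 179 169]
 [180 181 182 119  51  51  52 130 182 180 179 177 177 173]
 [180 179 183 128  56  51  52 117 180 178 179 175 177 178]
 [180 179 180 138  58  53  52 105 181 178 177 177 176 175]
 [179 180 180 147  71  70  72 116 181 180 177 179 178 179]
 [180 181 180 178 158 160 162 176 180 177 178 178 177 177]
 [182 182 183 184 179 180 182 184 180 179 178 178 178 177]
 [182 183 182 181 181 180 181 179 180 180 180 179 178 179]
 [182 181 181 181 181 181 181 178 178 180 180 180 179 179]
 [182 182 179 179 181 182 179 180 178 180 180 178 180 179]
 [181 181 180 180 181 181 181 180 180 
[... 1485 characters left out ...]
124 127 118  48  90]
 [ 32  45  92 107 127 106  44  39  54  39  41  58  50 166 189  94 115 124
  127 125  79  55 194]
 [158 134 123 122 125 123 123 126  90  45  43  41  80 186 183  82 101 121
  125 118  56  82 194]
 [214 212 178 148 122 123 122 125 124 109  64  53  93 169  84 118 123 120
  125  84  55 195 192]
 [212 211 211 213 189 161 131 126 126 168 123 123 134  98 116 105 124 128
  122  49  85 196 197]
 [215 210 211 215 212 213 213 169 127 132 119 122 123 127 125 123 124 126
   90  54 149 194 195]
 [213 210 210 213 213 213 211 214 218 195 149 125 124 123 123 123 127 119
   51  67 195 192 193]
 [209 211 211 212 211 212 213 212 217 217 212 190 158 131 124 120 119  92
   49 103 195 196 195]]
```

View pics/p4.png

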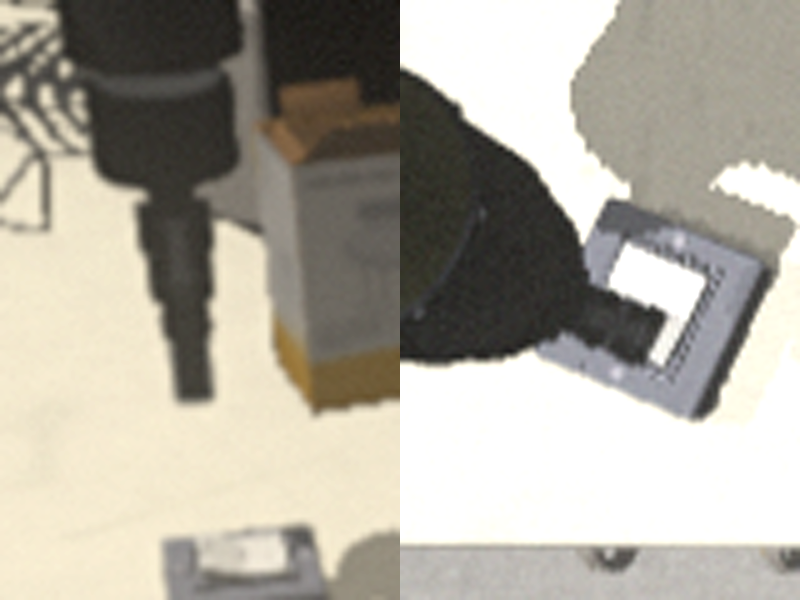

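The finger moved by exactly the commanded amount in both views, so the visual offset is constant. I'll compare the isolator rocker before and after to see whether it flipped.

Run:
```python
from h import *
s=imaging.capture("scene")[:,:,::-1];t=imaging.capture("top")[:,:,::-1]
s0=cv2.imread("pics/scene0.png");t0=cv2.imread("pics/top0.png")
def c(im,u,v,w=40,h=40,g=1.0):return np.clip(cv2.resize(im[v-h//2:v+h//2,u-w//2:u+w//2],(266,290),interpolation=cv2.INTER_CUBIC)*g,0,255).astype(np.uint8)
a=np.hstack([c(s0,239,180,g=1.5),c(s,239,180,g=1.1),c(s,380,297,46,50,1.1)])
b=np.hstack([c(t0,187,230,g=2),c(t,187,230,g=1.1),c(t,419,229,g=1.1)])
cv2.imwrite("pics/p5.png",np.vstack([a,b]))
```

```text
(no output)
```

View pics/p5.png

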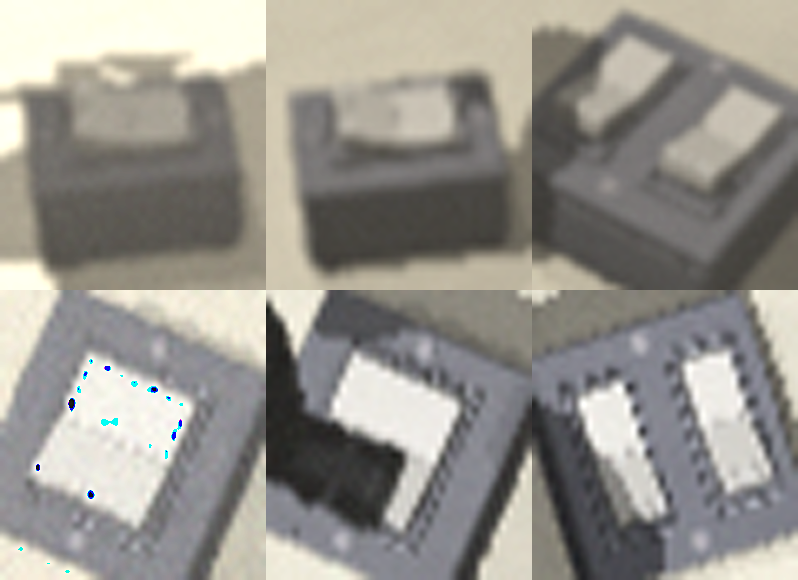

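The picture isn't conclusive about the rocker. The contact force will settle it, so I'll go down again a little deeper.

Call:
{"api": "send_rows", "payload": {"targets": [[[0,0,20,0,0,0,0],[0,0,20,0,0,0,0],[0,0,10,0,0,0,0],[0,0,9,0,0,0,0],[0,0,1,0,0,0,0],[0,0,0.5,0,0,0,0],[0,0,0.5,0,0,0,0],[0,0,0.5,0,0,0,0],[0,0,0.5,0,0,0,0],[0,0,0,0,0,0,0]]]}}

```text
clock: 4.92
tool_pos: [0.4423, 0.4032, 0.0689]
orientation: [-3.141, -0.0, -0.404]
force: [-0.3, -0.4, -0.3]
finger_gap: 0.0003
grasp_force: 0.0
```

Call:
{"api": "send_rows", "payload": {"targets": [[[0,0,0.5,0,0,0,0],[0,0,0.5,0,0,0,0],[0,0,0.5,0,0,0,0],[0,0,0.5,0,0,0,0],[0,0,0.5,0,0,0,0],[0,0,0.5,0,0,0,0],[0,0,0.5,0,0,0,0],[0,0,0.5,0,0,0,0],[0,0,0.5,0,0,0,0],[0,0,0,0,0,0,0]]]}}

```text
clock: 5.75
tool_pos: [0.4421, 0.4029, 0.0637]
orientation: [3.141, 0.0, -0.404]
force: [0.5, 0.8, -0.8]
finger_gap: -0.0001
grasp_force: 0.0
```

There is still no contact, even with the nominal tip below the box top, so the reported pose is biased. Vision is the reference. The same tip edge is visible in both views, so I'll triangulate it automatically at this pose.

```bash
cat >> h.py <<'E'
def tri(us,ut):
    def f(p):return np.r_[proj("scene",p)-us,proj("top",p)-ut]
    r=least_squares(f,[.43,.38,.08]);return r.x,r.fun
E
python3 - <<'E'
from h import *
print(tri((231,165.3),(192,240.5)),tri((231,165.3),(191,240)))
p=np.array([.4422,.4030,.0454]);print(p)
st=arm.get_state();print(st["tool_pos"],st["joints"])
s=dark("scene",0,0);t=dark("top",0,0)
print(s[158:178,222:244:2]);print(t[228:254:2,176:206:2])
E
```

```text
(array([0.42651572, 0.3628922 , 0.0998261 ]), array([ 0.18139513, -0.02239541, -0.06448096,  0.14821598])) (array([0.42780507, 0.36569298, 0.09832165]), array([ 0.21083542, -0.02603533, -0.07484822,  0.17202638]))
[0.4422 0.403  0.0454]
[0.4421128  0.40289873 0.06370795] [ 1.07373284e+00  7.15491324e-02 -1.61538135e-01 -2.72555145e-05
 -1.33802244e+00  9.26453923e-02]
[[182 186 141  57  53  50 120 185 183 182 179]
 [183 184 147  60  50  52 111 183 182 181 179]
 [183 185 154  64  50  52  99 182 181 180 180]
 [183 184 161  67  54  54  94 180 181 180 179]
 [183 184 171  69  50  52  94 179 181 181 184]
 [181 183 177  72  54  50  87 178 183 182 184]
 [181 182 178  77  51  50  82 177 182 182 184]
 [181 183 178  81  49  50  85 175 184 183 183]
 [181 182 179  99  76  83 115 177 184 183 185]
 [181 183 183 143 131 143 159 182 182 181 184]
 [184 184 185 175 169 178 182 185 184 184 185]
 [184 183 184 184 184 186 184 186 184 180 181]
 [184 185 186 185 181 181 182 179 170 153 153]
 [182 181 180 172 150 155 150 140 126 110 113]
 [172 155 148 142 119 121 115 106 101  98 101]
 [153 124 117 116 134 11
[... 331 characters left out ...]
2  53]
 [ 37  33  37  37  34 115 162 184 194  97 111 111 115 106  45]
 [ 34  36  40  43  38  37  50 107 110  87 109 115 114  73  52]
 [ 36  34  47  45  47  51  38  38  42  49 111 113 110  44  89]
 [ 35  37  41  47  46  48  55  47  43  54 111 116  77  49 194]
 [ 98  65  38  37  53  44  49  58  52 111 113 106  49  81 196]
 [122 112  92  67  51  39  42  51  64 117 118  84  51 197 193]
 [128 169 123 122 131  82  41  38 105 124 125  49  83 195 198]
 [128 130 124 121 122 119  92  86 124 125  89  51 150 197 198]
 [217 196 150 127 123 124 123 123 124 119  51  71 198 196 195]
 [217 219 214 193 166 130 124 119 125  92  47 104 197 198 196]
 [219 213 212 213 216 215 170 126 126  57  83 195 195 198 194]]
```

The triangulated tip edge is at (0.427,0.364,0.099) where the report implies z 0.045, with a sub-pixel residual. So the tip is really about (−10,−27,+53) mm from the report. I'll correct visually and approach.

Call:
{"api": "send_rows", "payload": {"targets": [[[0,-7,0,0,0,0,0],[0,-7,0,0,0,0,0],[0,-7,0,0,0,0,0],[0,-7,0,0,0,0,0],[0,0,10,0,0,0,0],[0,0,10,0,0,0,0],[0,0,5,0,0,0,0],[0,0,0,0,0,0,0],[0,0,0,0,0,0,0],[0,0,0,0,0,0,0]]]}}

```text
clock: 6.68
tool_pos: [0.4532, 0.4284, 0.0389]
orientation: [3.141, -0.0, -0.404]
force: [0.2, 0.4, -0.3]
finger_gap: 0.0
grasp_force: 0.0
```

Run:
```python
from h import *
st=arm.get_state();print(st["tool_pos"],st["force"])
s=dark("scene",0,0);t=dark("top",0,0)
print(s[154:182,218:248:2]);print(t[220:254:2,166:206:2])
```

```text
[0.45324948 0.42841033 0.03892772] [ 0.22782984  0.35557748 -0.32579963]
[[184 183 184 176  69  51  52  47  86 183 182 181 182 182 182]
 [184 183 182 179  78  49  50  48  76 175 181 182 182 181 181]
 [185 183 182 181  88  48  51  48  64 168 181 182 181 181 181]
 [184 182 183 180  88  51  50  51  60 168 182 181 180 181 180]
 [182 182 183 178  88  48  52  49  76 177 181 181 180 181 180]
 [181 181 181 182 113  51  52  51  95 183 183 178 178 179 182]
 [183 182 183 185 147  59  50  48 102 184 181 179 180 179 182]
 [184 182 182 184 170  66  47  49  98 182 181 181 180 182 182]
 [182 182 183 185 178  72  51  49  91 180 182 182 182 181 180]
 [182 181 182 182 179  78  50  50  87 178 182 182 184 183 179]
 [181 182 181 181 179  88  51  51  83 177 182 183 182 183 181]
 [182 181 181 183 179  95  52  48  78 172 184 182 184 184 182]
 [181 182 182 181 180  97  50  52  71 170 183 181 183 182 181]
 [180 180 183 184 182 105  51  50  69 167 184 183 184 184 182]
 [180 182 182 183 184 109  46  49  64 167 185 184 184 184 185]
 [181 183 183 183 183 124  59  66  78 171 185 181 181 180 177]
 [185 184 184 185 1
[... 1483 characters left out ...]
 113 107
   48  88]
 [ 97 124 125  64  47  47  36  48  45 110 178 179 103 102 108 109 108  77
   48 191]
 [122 125 123 126 124  96  65  41  42 198 197 184  80  97 111 113 109  48
   85 195]
 [146 125 123 121 125 122 109  91  87 117 176 109 117 122 106 113  83  50
  197 195]
 [213 192 167 131 126 125 168 121 124 137  93 113 105 122 114 113  49  83
  195 195]
 [213 212 215 210 172 124 131 123 124 124 123 123 124 122 122  87  48 149
  197 198]
 [212 214 213 215 216 217 194 148 124 130 125 120 124 123 122  51  67 194
  193 194]
 [212 212 214 214 215 215 216 213 189 161 131 120 118 123  94  49 103 198
  195 195]
 [211 213 212 214 214 216 215 213 214 212 211 166 119 124  59  83 196 195
  192 198]]
```

Run:
```python
from h import *
E,r=tri((231.6,170),(184.2,237.2));print(E,r)
y=np.array([.393,.919,0])
for h in(.010,.013):print(E+h*y)
for q in((184.6,230),):print("pivot",tri((238.8,175.5),q))
print("key",tri((325,226),(336,217)))
```

```text
[0.43767363 0.3889041  0.07138036] [ 0.1288273  -0.01590174 -0.04548318  0.10456116]
[0.44160363 0.3980941  0.07138036]
[0.44278263 0.4008511  0.07138036]
pivot (array([0.45937142, 0.39545522, 0.04442954]), array([-0.16512021,  0.02121617,  0.05951427, -0.13363156]))
key (array([0.48818744, 0.01935659, 0.06818829]), array([ 0.39120754, -0.07477418, -0.21727801,  0.3738331 ]))
```

Call:
{"api": "send_rows", "payload": {"targets": [[[0,-2,6,0,0,0,0],[0,0,5,0,0,0,0],[0,0,3,0,0,0,0],[0,0,2,0,0,0,0],[0,0,2,0,0,0,0],[0,0,1,0,0,0,0],[0,0,1,0,0,0,0],[0,0,1,0,0,0,0],[0,0,1,0,0,0,0],[0,0,1,0,0,0,0]]]}}

```text
clock: 7.62
tool_pos: [0.455, 0.4322, 0.025]
orientation: [-3.136, -0.003, -0.402]
force: [-22.3, -10.9, 44.9]
finger_gap: -0.0004
grasp_force: 22.5
```

A hard contact of 45 N was reached earlier than expected. I'll save pictures, then back off.

Run:
```python
from h import *
st=arm.get_state();print(st["tool_pos"],st["force"],st["wrist_torque"],st["grasp_force"],st["orientation"])
for n in("scene","top"):cv2.imwrite(f"pics/c_{n}.png",imaging.capture(n)[:,:,::-1])
print(arm.get_state()["joint_torque"])
```

```text
[0.45499125 0.43219624 0.02502775] [-22.34423622 -10.87357534  44.89917428] [-3.70906798e+00  7.58840511e+00  3.27903905e-03] 22.546016169944778 [-3.13631749 -0.00334687 -0.40207561]
[-3.96768630e+00 -1.97345155e+01  2.10756397e+01  4.26684737e+00
  6.16899580e+00  1.07044491e-02]
```

Call:
{"api": "send_rows", "payload": {"targets": [[[0,0,-5,0,0,0,0],[0,0,-3,0,0,0,0],[0,0,0,0,0,0,0],[0,0,0,0,0,0,0],[0,0,0,0,0,0,0],[0,0,0,0,0,0,0],[0,0,0,0,0,0,0],[0,0,0,0,0,0,0],[0,0,0,0,0,0,0],[0,0,0,0,0,0,0]]]}}

```text
clock: 8.55
tool_pos: [0.4547, 0.432, 0.0253]
orientation: [-3.138, -0.001, -0.404]
force: [-1.0, 3.9, 9.2]
finger_gap: -0.0004
grasp_force: 5.4
```

Run:
```python
from h import *
st=arm.get_state();print(st["tool_pos"],st["force"],st["grasp_force"])
imgs=[cv2.imread("pics/c_scene.png"),cv2.imread("pics/c_top.png")]
imgs2=[imaging.capture(n)[:,:,::-1] for n in("scene","top")]
for n,i in zip(("scene","top"),imgs2):cv2.imwrite(f"pics/d_{n}.png",i)
g=lambda i:cv2.cvtColor(np.ascontiguousarray(i),cv2.COLOR_BGR2GRAY)
print(g(imgs[0])[160:184,220:256:2]);print(g(imgs[1])[216:250:2,166:206:2])
```

```text
[0.45468035 0.43200351 0.02525344] [-0.99455541  3.89860126  9.22964713] 5.389927504729712
[[183 185 188 121  47  52  52  55 162 183 179 180 183 181 182 183 184 182]
 [182 183 187 123  46  53  52  46 159 184 182 181 181 183 184 184 182 182]
 [183 184 187 128  48  50  47  55 162 183 183 182 184 182 182 183 184 182]
 [183 182 186 147  59  49  49  71 172 185 184 183 182 182 182 183 183 184]
 [181 184 185 170  81  50  50  80 176 186 185 185 185 182 182 183 183 184]
 [182 183 183 178  94  51  52  79 174 186 185 185 185 183 182 181 182 183]
 [183 183 183 182  99  50  51  72 168 183 183 185 184 184 182 181 183 182]
 [182 183 184 183 104  49  52  71 168 184 185 184 185 183 183 183 183 182]
 [184 182 184 184 112  48  49  67 168 186 187 187 182 185 182 182 180 180]
 [186 185 186 186 120  51  50  60 169 187 180 179 162 170 165 153 148 148]
 [186 186 186 190 128  49  52  58 159 171 145 144 127 129 118 104 104 115]
 [187 183 180 183 127  50  48  53 124 129 104 100 104  89  80  75  86 109]
 [187 163 143 139 107  70  55  62  89  94  90  91  95  81  72  72  83 110]
 [187 139  95  90  99 119  93  85 
[... 1537 characters left out ...]
  67  67
   63  42]
 [ 30  31  33  40  50  44  52  47  48  36  65 108  99  82  58  65  66  67
   56  58]
 [ 34  54  39  34  36  44  46  49  60  50 142 147 105  75  83  84  82  62
   46  90]
 [ 64  76 127  58  47  54  37  46  49  80 193 194 160 103 111 110 111  76
   46 194]
 [ 93 127 124 125 123  99  64  39  41 216 192 193  75  97 109 115 108  47
   82 196]
 [143 123 120 120 123 126 107  94  85 154 189 172 116 112 107 108  83  50
  196 195]
 [212 192 163 134 125 127 169 123 123 133  90 109 103 112 111 110  54  80
  195 195]
 [213 212 214 212 171 128 128 123 123 121 124 123 125 120 117  88  48 151
  195 196]
 [212 213 213 215 216 217 197 146 127 127 118 123 124 122 122  49  69 196
  193 194]]
```

Run:
```python
from h import *
s=cv2.imread("pics/d_scene.png");t=cv2.imread("pics/d_top.png");s0=cv2.imread("pics/scene0.png")
a=cv2.resize(s[120:195,213:263],(400,600),interpolation=2);b=cv2.resize(t[205:255,155:222],(400,300),interpolation=2)
c=cv2.resize(t[60:310,20:353],(400,300),interpolation=cv2.INTER_AREA)
cv2.imwrite("pics/p6.png",np.clip(np.hstack([a,np.vstack([b,c])])*1.25,0,255).astype(np.uint8))
print(tri((231.7,172.5),(184,238)))
```

```text
(array([0.43728509, 0.39133424, 0.06252061]), array([-0.15593541,  0.01918462,  0.05509094, -0.12688986]))
```

View pics/p6.png

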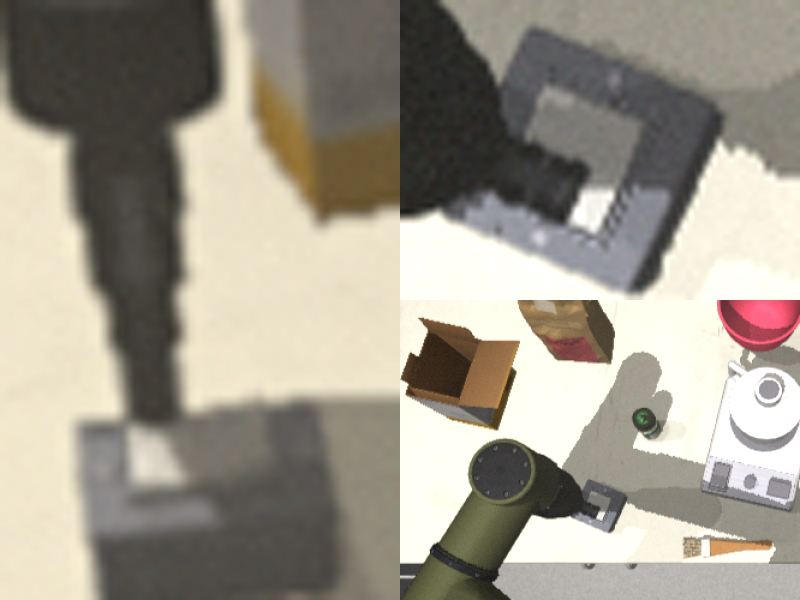

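The scene view shows the tip at the rocker's near-left area. The wrist moment says the contact is flat and centred on the tip. I'll return to the earlier pose and compare the rocker's appearance numerically with the frame saved there.

Call:
{"api": "send_rows", "payload": {"targets": [[[0,0,-25,0,0,0,0],[0,0,-25,0,0,0,0],[0,0,-25,0,0,0,0],[0,0,-30,0,0,0,0],[0,10,0,0,0,0,0],[0,10,0,0,0,0,0],[0,10,0,0,0,0,0],[0,0,0,0,0,0,0],[0,0,0,0,0,0,0],[0,0,0,0,0,0,0]]]}}

```text
clock: 9.48
tool_pos: [0.4421, 0.4027, 0.128]
orientation: [3.14, 0.0, -0.405]
force: [0.1, 0.6, -0.5]
finger_gap: 0.0
grasp_force: 0.0
```

Run:
```python
from h import *
st=arm.get_state();print(st["tool_pos"],st["force"])
p4=cv2.imread("pics/p4.png").astype(float)/1.3
so=cv2.resize(p4[:,:400],(80,120),interpolation=cv2.INTER_AREA).mean(2);to=cv2.resize(p4[:,400:],(80,120),interpolation=cv2.INTER_AREA).mean(2)
cs=imaging.capture("scene");ct=imaging.capture("top")
cv2.imwrite("pics/e_top.png",ct[:,:,::-1]);cv2.imwrite("pics/e_scene.png",cs[:,:,::-1])
sn=cs[65:185,190:270].mean(2);tn=ct[170:290,135:215].mean(2)
np.set_printoptions(linewidth=200)
print("scene old/new");print(so[98:120:1,30:62:2].astype(int));print(sn[98:120:1,30:62:2].astype(int))
print("top");print(to[46:78:2,34:66:2].astype(int));print(tn[46:78:2,34:66:2].astype(int))
```

```text
[0.4420997  0.40273796 0.12801424] [ 0.08791707  0.55076447 -0.5267423 ]
scene old/new
[[175 175 176 175 175 174 172 173 175 175 174 176 176 174 173 175]
 [174 174 174 176 174 174 175 176 177 176 176 177 175 174 173 175]
 [173 173 174 174 174 175 175 177 176 176 175 177 176 175 174 174]
 [174 174 173 175 175 176 175 176 174 176 176 177 177 175 173 174]
 [174 174 175 176 177 175 175 175 175 176 177 176 176 175 175 176]
 [175 176 177 177 176 175 174 174 176 177 177 178 176 177 175 172]
 [176 176 178 176 177 176 176 176 177 176 173 174 172 167 155 147]
 [177 178 177 176 176 176 174 172 171 163 152 156 153 135 113 104]
 [177 176 173 172 169 169 168 160 150 140 137 146 146 112  82  75]
 [177 165 150 144 146 162 159 152 143 148 153 159 164 124  82  70]
 [178 149 122 115 120 154 150 154 153 164 171 171 174 140  86  75]
 [180 143 109 109 105 147 149 155 154 160 174 175 175 157  84  97]
 [180 145 109 110  97 143 153 154 154 150 173 174 173 167  89 114]
 [180 149 110 112  97 150 158 156 154 151 174 175 173 169  97 115]
 [179 150 111 112  97 151 157 156 156 159 177 177 175 165 108 107]
 [180 14
[... 3386 characters left out ...]
 217 220 219 220 189 111 126]
 [ 35  37  35  36  96 192 219 218 221 218 219 218 216  71  84 126]
 [ 36  39  38  37  39  43  66 188 186 217 217 222 212 104 127 128]
 [ 39  40  45  51  48  54  39  41  44 102 208 220 104 100 123 126]
 [ 38  43  48  51  50  53  47  49  41  63 204 185  89 127 127 124]
 [ 58  36  35  39  53  50  50  62  51 178 201 121 100 124 127 126]
 [122  88  37  45  50  37  52  51  71 203 198  87 119 126 129 122]
 [124 128 110 113  64  40  41  42 178 204 116 121 124 125 124  80]
 [126 110 125 126 123  92  49  57 168 197  99 106 123 125 123  52]
 [163 137 126 123 157 148 127 124 128 105 116 127 120 126  88  54]
 [211 212 189 146 125 124 125 127 127 127 103 126 123 123  52  82]]
```

The scene comparison shows the rocker's near (left) end dropped and its far end rose, so the isolator rocker is on. That stop calibrates the true tip height to about reported TCP z + 0.021. Next I'll move above the processor rocker.

Call:
{"api": "send_rows", "payload": {"targets": [[[24.4,26.9,0,0,0,0,0],[24.4,26.9,0,0,0,0,0],[24.4,26.9,0,0,0,0,0],[24.4,26.9,0,0,0,0,0],[24.4,26.9,0,0,0,0,0],[24.4,26.9,0,0,0,0,0],[24.4,26.9,0,0,0,0,0],[0,0,0,0,0,-5.85,0],[0,0,0,0,0,-5.85,0],[0,0,0,0,0,0,0]]]}}

```text
clock: 10.42
tool_pos: [0.5254, 0.162, 0.1287]
orientation: [3.141, 0.0, -0.198]
force: [-0.1, 0.5, 0.2]
finger_gap: -0.0001
grasp_force: 0.0
```

Run:
```python
from h import *
np.set_printoptions(linewidth=220)
st=arm.get_state();print(st["tool_pos"],st["orientation"],st["joints"])
cs=imaging.capture("scene");ct=imaging.capture("top")
cv2.imwrite("pics/f_top.png",ct[:,:,::-1]);cv2.imwrite("pics/f_scene.png",cs[:,:,::-1])
g=cs.mean(2).astype(int);t=ct.mean(2).astype(int)
p=st["tool_pos"]+[-.027,-.019,.0206];print(proj("scene",p),proj("top",p))
for n,im in(("scene",g),("top",t)):
    u,v=proj(n,p).round().astype(int);print(n,u-16,v-20);print(im[v-20:v+20:2,u-20:u+26:2])
```

```text
[0.52541052 0.16200402 0.12866808] [ 3.14121788e+00  2.63570934e-04 -1.98027969e-01] [ 6.64591172e-01 -8.57304352e-02 -1.98358398e-01  4.38522201e-05 -1.45862446e+00  7.08172316e-01]
[298.14880059 172.52353352] [284.20765444 207.39940236]
scene 282 153
[[175 175 175 175 176 176 174 175 178 161  55  40  43  42  46  42  43  40  78 162 137  78  69]
 [176 176 176 173 175 174 174 174 176 175 119  50  41  42  44  44  43  39  85 171 173 150 106]
 [177 176 177 176 176 174 176 177 176 180 139  55  47  45  44  45  44  40  76 175 174 173 165]
 [176 174 177 177 176 177 177 175 175 177 140  59  54  46  45  50  44  42  66 165 174 173 171]
 [176 174 177 176 176 176 174 175 177 179 140  62  54  46  47  51  44  38  91 176 172 171 169]
 [176 175 175 177 176 176 175 176 177 178 138  60  58  44  46  48  53  73 137 175 172 170 172]
 [176 175 177 177 178 177 176 176 175 177 138  63  55  46  46  53  97 100 122 174 173 175 176]
 [178 176 177 177 177 177 176 175 175 175 152  65  56  46  44  54  93  81 111 176 174 175 173]
 [176 177 177 177 175 175 174 173 173 173 171  88  63  58  61  65  82  67 109 176 175 1
[... 2266 characters left out ...]
9 208 126 128 125 125 126  83  82]
 [219 225 224 154 201 213 213 111 125 110 124 113 118 120 144 208 207 127 128 128 129  95  85]
 [225 226 227 183 200 213 195 182 150 143 130 109 128  90 112 212 208 205 125 128 126 122  78]
 [227 226 224 206 224 214 213 184 136 170 185 167 157 160 171 211 210 208 208 128 125 124 124]
 [227 225 228 222 138 176 193 207 210 212 194 187 152 130 210 207 208 211 206 205 126 126 125]
 [226 226 224 224 224 203 185 167 163 144 184 194 198 213 208 207 207 205 206 208 205 155 121]
 [227 225 226 223 222 225 225 224 223 211 183 168 156 162 156 197 199 206 208 204 205 203 123]
 [223 225 224 224 225 226 226 225 225 221 221 220 219 194 183 177 161 153 149 184 187 200 204]]
```

Run:
```python
from h import *
np.set_printoptions(linewidth=220)
a=cv2.imread("pics/scene0.png").mean(2).astype(int);b=cv2.imread("pics/f_scene.png").mean(2).astype(int)
print((b-a)[140:176:2,290:320]);
print(tri((303.5,169),(301.5,194.5)))
```

```text
[[   5   -4  -53 -111 -133 -129 -130 -131 -128 -130 -130 -133 -129 -129 -129 -129 -130 -132 -131 -120  -65  -12    6   18    9    4    3    1    0   -2]
 [   6    1  -38  -91 -127 -129 -128 -129 -132 -128 -130 -131 -130 -131 -128 -130 -132 -130 -130 -124  -76  -25    0    1    2    2   -9  -15   -2    0]
 [   3    8   -3  -54 -112 -128 -128 -129 -128 -131 -130 -131 -131 -129 -130 -131 -125 -130 -131 -121  -79  -31  -12   -7   -8  -17  -27  -20   -7    1]
 [   4    6    3  -30  -81 -122 -130 -128 -126 -131 -126 -128 -129 -127 -130 -127 -130 -129 -131 -124  -87  -42  -22  -25  -24  -26  -27  -22   -9   -2]
 [   3    4    6   -2  -45  -96 -125 -130 -129 -128 -127 -128 -130 -127 -129 -131 -129 -131 -130 -133 -126 -100  -64  -33  -25  -29  -24   -8   -2    1]
 [   2    3    4    4    2  -16  -45  -91 -124 -133 -131 -130 -127 -125 -125 -123 -127 -123 -123 -129 -127 -125 -121 -104  -70  -42  -16    0    1   -2]
 [   3    5    5    4    4    4  -21  -78 -124 -127 -106  -83  -59  -47  -40  -37  -35  -34  -34  -35  -41  -57  -65  -93  -96  -57  -18    0    2    1]
 [   4    3    3    4    5   
[... 1061 characters left out ...]
69   70   71   69   70   57   13  -32  -35  -35  -44  -43  -40  -32  -32  -20   -3    3   -2    0    3   26   57   68   69   69   69]
 [  67   70   71   68   69   67   72   72   72   51   20   -8  -17  -15  -13   -8   -6   -5   -2    0   -2    2    0    1   27   61   72   70   71   70]
 [  73   71   71   72   72   70   71   70   70   55   26    4    2    3    4    4    0    5    0    1    2    1    1    0   31   61   70   67   64   57]
 [  72   70   72   70   71   72   72   75   69   58   26    4    3    4    0    1    5    2    0    1    1    0   -1    2   13   25   24   13    5    4]]
(array([0.51090894, 0.1104967 , 0.17172209]), array([ 6.69151919, -1.25668616, -3.30932859,  5.7691394 ]))
```

Run:
```python
from h import *
np.set_printoptions(linewidth=220)
print(tri((303,170),(301,199.5)))
for z in(.1,.12,.14,.16,.18):
    r=ray("scene",(303,170),z);print(z,r,proj("top",[*r,z]))
a=cv2.imread("pics/top0.png").mean(2).astype(int);b=cv2.imread("pics/f_top.png").mean(2).astype(int)
print(b[180:212,276:308])
```

```text
(array([0.50332798, 0.10942361, 0.17086319]), array([ 4.76672239, -0.88476178, -2.34998062,  4.13247509]))
0.1 [0.56821408 0.22703597] [250.84777522 182.54728821]
0.12 [0.54667268 0.19460454] [263.31672628 189.52479815]
0.14 [0.52513128 0.16217311] [276.30001913 196.79012902]
0.16 [0.50358987 0.12974168] [289.83014874 204.36146468]
0.18 [0.48204847 0.09731025] [303.94240621 212.25855373]
[[ 50  49  52 ... 114  86  80]
 [ 53  49  50 ... 147 132 107]
 [ 53  49  52 ... 150 150 148]
 ...
 [208 207 169 ... 128 122  85]
 [211 205 142 ... 124 103  81]
 [216 193 133 ... 125  83  83]]
```

Run:
```python
from h import *
np.set_printoptions(linewidth=220,threshold=100000)
o=np.array([.5955,.062])
for z in(.06,.203):print(z,proj("top",[*o,z]),proj("scene",[*o,z]))
print("pred F",proj("top",[.5117,.150,.152]),"E",proj("top",[.4365,.3897,.088]))
b=cv2.imread("pics/f_top.png").mean(2).astype(int)
print("top cols 240.. step3 rows 150..");print(b[150:214:2,240:312:3])
s=cv2.imread("pics/scene0.png");t=cv2.imread("pics/top0.png")
for n,im,c in(("s",s,(375,157)),("t",t,(326,133))):
    g=cv2.GaussianBlur(cv2.cvtColor(im,cv2.COLOR_BGR2GRAY),(3,3),0);h=cv2.HoughCircles(g,cv2.HOUGH_GRADIENT,1,5,param1=60,param2=12,minRadius=5,maxRadius=40)
    print(n,[tuple(x.round(0)) for x in h[0] if np.hypot(x[0]-c[0],x[1]-c[1])<18])
```

```text
0.06 [318.38060633 175.83783471] [349.81237225 206.28732981]
0.203 [319.90972239 160.50657004] [352.22780291 153.68796208]
pred F [281.18140598 201.50095346] E [182.06192492 237.00098589]
top cols 240.. step3 rows 150..
[[ 62  63  59  57  58  58  55  58  54  59  60  58  57  60  56  54  90  41 134 145 146 146 147 145]
 [ 64  63  59  58  58  59  60  59  54  58  58  61  57  59  59  64  78  41 106 149 144 144 144 148]
 [ 66  60  61  58  60  57  57  56  55  60  57  58  59  59  54  89  66  42  58 145 146 147 145 149]
 [ 91  81  60  64  59  58  53  57  56  56  58  57  58  55  51  93  56  41  46 143 148 149 143 196]
 [ 63  57  64  60  64  61  60  58  57  58  59  68  58  54  82  84  40  39  49 137 144 142 149 232]
 [ 63  67  63  62  62  59  62  61  60  60  60  92  51  64  95  67  44  42  40  78 141 147 231 231]
 [ 84  61  62  65  59  54  52  61  60  61  58  79  53  90  85  43  37  41  42  78 143 147 232 232]
 [ 97  77  68  64  64  93  91  62  58  61  59  59  77  90  58  44  46  42  52  81  98 149 231 231]
 [ 83  99  86  61  64  76  60  63  64  64  63  89  94  74  42  41  41  41  57  80  82 14
[... 4083 characters left out ...]
22.0)), (np.float32(320.0), np.float32(140.0), np.float32(24.0)), (np.float32(324.0), np.float32(124.0), np.float32(21.0)), (np.float32(332.0), np.float32(132.0), np.float32(14.0)), (np.float32(320.0), np.float32(124.0), np.float32(16.0)), (np.float32(334.0), np.float32(138.0), np.float32(17.0)), (np.float32(320.0), np.float32(130.0), np.float32(15.0)), (np.float32(342.0), np.float32(134.0), np.float32(10.0)), (np.float32(316.0), np.float32(118.0), np.float32(10.0)), (np.float32(338.0), np.float32(128.0), np.float32(9.0)), (np.float32(332.0), np.float32(122.0), np.float32(6.0)), (np.float32(326.0), np.float32(118.0), np.float32(10.0)), (np.float32(336.0), np.float32(142.0), np.float32(6.0))]
```

Run:
```python
from h import *
np.set_printoptions(linewidth=220,threshold=100000)
print("knob",tri((376,156),(326,134)),"expect",.6445,.052,.2)
def zray(px,xy):
    zs=np.arange(.0,.25,.001);d=[np.linalg.norm(ray("scene",px,z)-xy) for z in zs];i=np.argmin(d);return zs[i],d[i]
y1=np.array([-.393,-.919])*.0125;
for px,c,rep in(((231,165.3),(.4422,.403),.0704),((231.6,170.2),(.4532,.4284),.0389),((231.7,173.2),(.455,.4322),.0250),((231,167.2),(.4421,.4029),.0637)):
    z=zray(px,np.array(c)+y1);print(z,z[0]-rep)
z=zray((303,170),np.array([.5254-.0133,.162-.0101]));print(z,z[0]-.1287)
```

```text
knob (array([0.66192974, 0.04860508, 0.18465285]), array([ 0.92846191, -0.2272444 , -0.53303344,  0.75136133])) expect 0.6445 0.052 0.2
(np.float64(0.085), np.float64(0.0009462676484719462)) 0.014600000000000002
(np.float64(0.056), np.float64(0.0010541909637033309)) 0.017100000000000004
(np.float64(0.044), np.float64(6.0840726493472924e-05)) 0.018999999999999996
(np.float64(0.079), np.float64(0.00042687856286912463)) 0.015299999999999994
(np.float64(0.148), np.float64(0.005174630127330885)) 0.019299999999999984
```

The scene rays pass within 1–5 mm of the reported x,y in every pose, and at contact they give z = 0.044, which matches the pressed rocker at 0.046. So the reported x,y is right, and the real fingertip is about TCP z + 0.019. I'll go down over the processor rocker, biased a little left, away from the round key.

Call:
{"api": "send_rows", "payload": {"targets": [[[-12,5.5,0,0,0,0,0],[-12,5.5,0,0,0,0,0],[0,0,20,0,0,0,0],[0,0,20,0,0,0,0],[0,0,15,0,0,0,0],[0,0,10,0,0,0,0],[0,0,0,0,0,0,0],[0,0,0,0,0,0,0],[0,0,0,0,0,0,0],[0,0,0,0,0,0,0]]]}}

```text
clock: 11.35
tool_pos: [0.5001, 0.1571, 0.0652]
orientation: [-3.14, -0.002, -0.2]
force: [-0.5, -0.4, 0.7]
finger_gap: -0.0
grasp_force: 0.0
```

Run:
```python
from h import *
np.set_printoptions(linewidth=220,threshold=100000)
st=arm.get_state();p=st["tool_pos"];print(p,st["force"])
F=p+[-.0137,-.012,.0195];print("pred corner",proj("scene",F),proj("top",F),"C",proj("top",p+[0,0,.0195]))
cs=imaging.capture("scene");ct=imaging.capture("top")
cv2.imwrite("pics/g_top.png",ct[:,:,::-1]);cv2.imwrite("pics/g_scene.png",cs[:,:,::-1])
print(cs.mean(2).astype(int)[180:214:2,286:322:2]);print(ct.mean(2).astype(int)[186:226:2,264:312:2])
```

```text
[0.50005842 0.1570924  0.06524435] [-0.54338482 -0.35630493  0.73707477]
pred corner [294.20334272 196.95970633] [284.5066786  216.92661109] C [279.64171962 211.35438608]
[[180 182 128  46  47  45  47  48  45  46  43  66  82  71 104 177 155 144]
 [181 182 168  87  43  46  42  46  44  42  50  74  75  64  84 113 107 105]
 [180 179 177  87  50  46  48  44  60  80  67  74  70  60  82 104 108 108]
 [179 180 178  87  63  49  47  47  76  77  64  63  66  73  83  87  97 106]
 [180 181 180  98  65  48  47  45 110 102  95  88  85  85  84  85  88  97]
 [181 179 181 104  64  51  47  45 143 152 139  97  84  85  84  86  90  93]
 [180 179 179 102  65  49  47  41 154 175 128  89  91  91  92  93  92  94]
 [179 179 182 127  66  47  45  45 156 178 112 104 100  94  95  95  95 103]
 [180 181 182 176 104  75  97 126 172 168 107 106  95  90  95 104 111 114]
 [182 180 180 183 141 108 130 119 106  91  77  77  71  71  83 100 110 116]
 [181 179 169 163 101  57  65  64  64  65  64  70  72  69  68  86  98 112]
 [183 172 160 118  84  62  65  66  65  65  66  70  72  71  66  64  86 100]
 [183 167 150 126  83  79  60
[... 1627 characters left out ...]
7  70]
 [ 57  54  45  37  40  39  41  38  40  38  40  36  35  38  35  36  54  36  36  44  55  68  68  67]
 [ 51  39  42  44  39  38  45  41  41  39  39  40  33  35  36  34  47  35  37  38  61  83  72  70]
 [172 142  47  37  42  41  38  41  41  42  48  58  50  66  66  76  77  77  80  80  83  99  69  63]
 [220 219 219 180  93 108  93  99 124  86  90  97 111  89 110 110 104 102 101 100 103 101 101 101]
 [218 221 218 217 172 161 148 166 181 188 149 123 105  95 120 119 119 120 109 100 101 102 102 103]
 [220 220 218 218 219 216 218 198 181 168 152 132 117 133 108 120 125 120 116 117  97 100  99 103]
 [219 219 219 220 218 217 216 219 217 217 213 200 174 154 146 103 100  93 108 112 106 103 103 101]]
```

Run:
```python
from h import *
def fit(obs,n="top"):
    f=lambda o:np.concatenate([proj(n,np.array(p)+o)-q for p,q in obs])
    r=least_squares(f,[0,0,0.02]);J=r.jac;cov=np.linalg.inv(J.T@J);return r.x,np.sqrt(np.diag(cov)),r.fun.round(1)
print("proc",fit([((.5254,.162,.1287),(301,199.5)),((.5001,.1571,.0652),(305,215))]))
print("iso",fit([((.4422,.403,.0704),(192,240.5)),((.4418,.4027,.1294),(186,237)),((.4532,.4284,.0389),(184.2,237.2)),((.455,.4322,.025),(184,238))]))
print("scene iso",fit([((.4422,.403,.0704),(231,165.3)),((.4418,.4027,.1294),(230,145)),((.4532,.4284,.0389),(231.6,170.2)),((.4421,.4029,.0637),(231,167.2))],"scene"))
print("scene proc",fit([((.5254,.162,.1287),(304,170)),((.5001,.1571,.0652),(296,195.7))],"scene"))
print(tri((295,196),(304.5,215)),tri((295,196),(284,215.5)))
```

```text
proc (array([-0.0156339 , -0.05990481,  0.05954615]), array([0.01733614, 0.00181362, 0.09644669]), array([ 0.8, -0.1, -0.9,  0.1]))
iso (array([-0.02209691, -0.05509051,  0.09176226]), array([0.01758322, 0.03908652, 0.15647781]), array([-0. ,  0. , -0.4,  0.7,  0.2,  0. ,  0.3, -0.9]))
scene iso (array([-0.00516946, -0.01664556,  0.0180689 ]), array([0.02182038, 0.05065768, 0.02641573]), array([ 0.3, -0.4, -1.1,  0.2,  0.4,  0.3,  0.5, -0.1]))
scene proc (array([0.0036891 , 0.00429269, 0.00882191]), array([0.02716611, 0.04161252, 0.02739492]), array([-0.6, -0.2,  0.6,  0.2]))
(array([0.47555074, 0.10220996, 0.11422465]), array([ 5.02447857, -0.88210868, -2.48390299,  4.54828072])) (array([0.48963536, 0.14635191, 0.08575091]), array([ 0.03150993, -0.00540237, -0.01499768,  0.02792849]))
```

Run:
```python
from h import *
s=cv2.imread("pics/g_scene.png").mean(2).astype(int);t=cv2.imread("pics/g_top.png").mean(2)
for z in np.arange(.06,.34,.02):
    r=ray("top",(301,211),z);q=proj("scene",[*r,z]);u,v=q.round().astype(int);print(round(z,2),r.round(3),q.round(0),s[v-1:v+2,u-1:u+2].mean().round())
print(s[100:196:5,280:330:3])
```

```text
0.06 [0.505 0.105] [310. 210.] 74.0
0.08 [0.502 0.105] [309. 204.] 63.0
0.1 [0.498 0.105] [308. 197.] 91.0
0.12 [0.495 0.105] [306. 190.] 129.0
0.14 [0.492 0.104] [305. 183.] 58.0
0.16 [0.488 0.104] [304. 176.] 48.0
0.18 [0.485 0.104] [302. 169.] 54.0
0.2 [0.481 0.104] [301. 161.] 50.0
0.22 [0.478 0.103] [300. 153.] 41.0
0.24 [0.475 0.103] [298. 145.] 40.0
0.26 [0.471 0.103] [297. 137.] 38.0
0.28 [0.468 0.103] [295. 129.] 38.0
0.3 [0.464 0.102] [294. 120.] 36.0
0.32 [0.461 0.102] [292. 111.] 34.0
0.34 [0.458 0.102] [290. 102.] 33.0
[[ 38  35  35  33  30  30  30  32  31  29  30  28  86  87  93  95  94]
 [ 36  36  32  37  33  30  35  32  31  29  29  26  96  96  87  81  81]
 [ 39  35  39  36  32  34  30  31  31  31  33  47  87  86  87  83  80]
 [ 41  41  38  39  33  36  30  31  31  32  33  48  65  69  66  73  80]
 [ 40  44  42  37  36  37  33  33  34  33  34  36  71  71  67  79  81]
 [ 43  42  39  37  36  37  34  33  32  36  34  45  67  66  70  76  77]
 [ 44  44  42  39  41  39  39  37  43  52  43  70  71  71  72  73  76]
 [ 41  39  44  48  51  52  50  43  37  37  45  72  67  72  75  76
[... 158 characters left out ...]
 43  44  42  39  40  41  40  37 124 148  74  66  64  70  72]
 [180  65  43  45  43  42  41  41  44  52  52  42 175 168 106  69  76]
 [177 135  41  44  47  42  42  48  42  38  40  35 172 175 172 172 142]
 [179 181  54  47  45  43  43  55  52  90  99 104 174 177 177 176 175]
 [179 178 124  46  44  45  42  49  59  60  63  58 178 176 175 176 176]
 [179 181 176  58  46  46  43  46  48  48  49  62 179 176 178 177 176]
 [181 180 180 175  46  46  47  45  46  51  82  66 177 145 146 115 112]
 [180 180 180 182  88  54  47  53  81  62  66  71  95 107 107 107 108]
 [179 180 181 182 104  56  47  81 152 119  84  87  86  91  99 109 107]
 [181 182 180 181 159  57  54 116 177 109 104  97 103 107 114 114 113]]
```

The fingertip corner triangulates to within 3 mm of the reported x,y (residual 0.03 px). The other dark part in the top view is well above the tip. I'll centre on the rocker and press gently.

Call:
{"api": "send_rows", "payload": {"targets": [[[-1,8,3,0,0,0,0],[0,0,4,0,0,0,0],[0,0,3,0,0,0,0],[0,0,2,0,0,0,0],[0,0,1,0,0,0,0],[0,0,1,0,0,0,0],[0,0,1,0,0,0,0],[0,0,1,0,0,0,0],[0,0,0.5,0,0,0,0],[0,0,0,0,0,0,0]]]}}

```text
clock: 12.28
tool_pos: [0.4965, 0.1488, 0.0509]
orientation: [3.141, -0.0, -0.199]
force: [-16.3, -0.9, 23.3]
finger_gap: -0.0004
grasp_force: 11.6
```

Run:
```python
from h import *
st=arm.get_state();F=st["force"];M=st["wrist_torque"];print(st["tool_pos"],F,M,st["joint_torque"])
for L in(.29,.34):print(L,"a",(-L*F[0]-M[1])/F[2],"b",(M[0]-L*F[1])/F[2])
for n in("scene","top"):cv2.imwrite(f"pics/h_{n}.png",imaging.capture(n)[:,:,::-1])
```

```text
[0.49651365 0.1487522  0.05087354] [-16.28569311  -0.94915512  23.33192298] [-0.43238873  5.71518431 -0.0186966 ] [-1.81385156e+00 -1.69279844e+01  2.80253416e+01  6.16280302e+00
  4.69007090e+00  1.88505894e-02]
0.29 a -0.04253114116960996 b -0.006734710439186389
0.34 a -0.007631117876565099 b -0.004700683676031502
```

Call:
{"api": "send_rows", "payload": {"targets": [[[0,0,0.5,0,0,0,0],[0,0,0.5,0,0,0,0],[0,0,0.5,0,0,0,0],[0,0,0.5,0,0,0,0],[0,0,0.5,0,0,0,0],[0,0,0.5,0,0,0,0],[0,0,0,0,0,0,0],[0,0,0,0,0,0,0],[0,0,0,0,0,0,0],[0,0,0,0,0,0,0]]]}}

```text
clock: 13.22
tool_pos: [0.4966, 0.1488, 0.0506]
orientation: [3.141, -0.001, -0.199]
force: [-25.6, -0.9, 36.9]
finger_gap: 0.0002
grasp_force: 18.8
```

Call:
{"api": "send_rows", "payload": {"targets": [[[0,0,-6.5,0,0,0,0],[0,0,-6.5,0,0,0,0],[0,0,-6.5,0,0,0,0],[1,-8,0,0,0,0,0],[0,0,0,0,0,0,0],[0,0,0,0,0,0,0],[0,0,0,0,0,0,0],[0,0,0,0,0,0,0],[0,0,0,0,0,0,0],[0,0,0,0,0,0,0]]]}}

```text
clock: 14.05
tool_pos: [0.4993, 0.1565, 0.0637]
orientation: [3.141, 0.0, -0.2]
force: [0.1, -0.4, -0.0]
finger_gap: -0.0
grasp_force: 0.0
```

Run:
```python
from h import *
np.set_printoptions(linewidth=220,threshold=100000)
print(arm.get_state()["tool_pos"],arm.get_state()["force"])
cs=imaging.capture("scene")[:,:,::-1];ct=imaging.capture("top")[:,:,::-1]
cv2.imwrite("pics/i_top.png",ct);cv2.imwrite("pics/i_scene.png",cs)
a=cv2.imread("pics/g_scene.png").mean(2).astype(int);b=cv2.imread("pics/g_top.png").mean(2).astype(int)
c=cs.mean(2).astype(int);d=ct.mean(2).astype(int)
print("scene before");print(a[194:212,290:322:2]);print("after");print(c[194:212,290:322:2]);print("diff outside",np.argwhere(abs(c-a)[185:240,285:345]>25).mean(0),(abs(c-a)[185:240,285:345]>25).sum())
print("top diff");print((d-b)[196:224:2,272:312:2])
```

```text
[0.49931462 0.15650612 0.06367843] [ 0.1053566  -0.4095731  -0.00462804]
scene before
[[182 127  66  47  45  45 156 178 112 104 100  94  95  95  95 103]
 [182 159  74  50  54  74 165 177 111 110 104 100  98 103 108 111]
 [182 176 104  75  97 126 172 168 107 106  95  90  95 104 111 114]
 [182 182 138 116 147 145 153 134  94  91  79  77  92 102 114 114]
 [180 183 141 108 130 119 106  91  77  77  71  71  83 100 110 116]
 [178 178 125  71  82  77  72  67  65  69  72  70  75  95 106 115]
 [169 163 101  57  65  64  64  65  64  70  72  69  68  86  98 112]
 [162 135  78  56  64  64  66  65  64  72  71  70  67  75  95 107]
 [160 118  84  62  65  66  65  65  66  70  72  71  66  64  86 100]
 [156 122  91  71  60  67  66  67  63  68  67  63  61  61  81  97]
 [150 126  83  79  60  59  62  61  61  60  58  63  64  69  79  98]
 [146 135  84  82  64  61  60  60  55  61  62  68  82  84  90  97]
 [148 135  87  77  78  70  61  64  61  68  75  85  96  98  98  99]
 [143 131  94  76  78  72  65  69  75  77  85  87  95  97  97  98]
 [138 143 105  80  76  75  79  78  84  84  84  80  83  85  94  97]
 [135 151
[... 1919 characters left out ...]
 3  -1   7  -4  -3  -3 -16  -3   0]
 [  2  -1   1   0   0  -9   6   4  -1  10  -2   4  -2   1   1  -5  -3 -16   0   2]
 [  2   8   1  -4  -9  -4   4   0   4  -1  -4   3   0   2  -1   0  -4  -2   1  -3]
 [ -2  -1  -1  -1   1  -3  -1  -2   2  -5  -1  -6   0   4  -3  -1  -7   3  -1  -1]
 [  2   4  -6   2  -4  -5   2  -1  -1   2  -3   3   2   4   2   1 -11  -3  -1  -1]
 [ -1   1   1   3   3  -3 -10 -17   6 -21  -5  -9 -10  -8 -11 -14   5   2  -1  -2]
 [  0 -25 -29 -25 -28 -11  -2   1 -36 -16  -3   0   1  -3   0   4  -1   1   0   0]
 [ -1  -5   2  -4   2  -6 -29   3   3  -1   0   4  -1   2   1   0   3  -1  -1  -5]
 [  0   2   0  -3  -1   0   2  -1   0   0  -3  -1   0   0   2   1   3   0   1  -8]]
```

The processor rocker's near end clearly dropped and its far end rose, so it is on. Next I'll check how far the isolator rocker actually turned, now that nothing blocks the view of it.

Run:
```python
from h import *
np.set_printoptions(linewidth=220,threshold=100000)
d=cv2.imread("pics/i_top.png").mean(2).astype(int);c=cv2.imread("pics/i_scene.png").mean(2).astype(int)
print("top iso");print(d[214:248:2,168:202:2]);print("scene iso");print(c[166:186,226:256:2])
print("top other");print(d[212:244:2,402:438:2]);print("iso0 scene");print(cv2.imread("pics/scene0.png").mean(2).astype(int)[166:186,226:256:2])
ctr=np.array([.458,.3955]);x=np.array([.919,-.394]);y=np.array([.394,.919])
for th in(0,.15,.22,.3):
    # near half tilt .3-th up, far half tilt th up
    for nm,s,t in(("near",-1,.3-th),("far",1,th)):
        print(th,nm,[proj("scene",[*(ctr+s*x*.025*np.cos(t)+w*y),.046+.025*np.sin(t)]).round(1) for w in(-.023,.023)])
```

```text
top iso
[[219 221 219 137 130 131  75  61  64  52  82  52  51  56  49  70  79]
 [220 219 207 134 119  67  64  65  72  73  49  53  51  48  55  55  85]
 [220 219 133 117  56  64  64  71  71  71  64  50  52  52  46  51  72]
 [219 201  90  60  65  67  71  73  72  76  78  56  52  51  50  64  48]
 [207  91  62  65  68  70  73  74  79  78  78  82  56  53  50  48  51]
 [ 61  62  67  66  72  76  78  79  77  85  82  81  84  50  55  58  50]
 [ 66  63  69  74  76  76  79  79  80  81  85  86  88  71  55  53  58]
 [ 71  69  72  73  74  78  80  80  83  85  87  88  88  91  64  55  51]
 [ 72  74  75  79  77  80  83  85  82  84  85  90  92  88  91  59  72]
 [ 72  77  76  78  83  78  83  84  87  89  91  92  94  91  92  94  52]
 [ 77  77  77  82  83  83  85  87  87  92  92  91  93  94  95  93  83]
 [ 81  82  80  83  84  86  87  85  92  93  90  94  91  96  96  94  91]
 [ 82  84  84  85  87  84  90  93  91  94  95  99  94  96  94  89  88]
 [ 81  84  85  86  86  88  88  90  90  92  93  92  93  95  91  92  88]
 [ 85  87  86  87  90  93  91  93  96  92  94  96  91  97  92  89  85]
 [ 87  88  91  89  91  94  
[... 3611 characters left out ...]
  81]
 [ 74  71  68  65  69  69  68  70  69  72  72  73  75  74  77]
 [ 72  71  69  69  70  75  74  73  74  75  73  73  71  70  71]
 [ 74  72  72  71  73  73  74  72  70  67  66  67  64  63  63]
 [ 72  74  71  73  70  68  68  67  65  63  60  59  61  59  62]]
0 near [array([229.7, 177.4]), array([228.9, 170.1])]
0 far [array([247.7, 178. ]), array([246.3, 170.7])]
0.15 near [array([229.6, 178.6]), array([228.8, 171.2])]
0.15 far [array([247.5, 176.8]), array([246.1, 169.5])]
0.22 near [array([229.6, 179.2]), array([228.8, 171.8])]
0.22 far [array([247.3, 176.3]), array([246., 169.])]
0.3 near [array([229.6, 179.8]), array([228.8, 172.4])]
0.3 far [array([247. , 175.7]), array([245.7, 168.4])]
```

The edge shifts suggest the isolator rocker may be only partly on, because the tip overlapped just its left edge. To be safe on the ordering, I'll first switch the processor rocker back off by pressing its far half. Then I'll press the isolator squarely and redo the processor rocker.

Call:
{"api": "send_rows", "payload": {"targets": [[[0,0,-6,0,0,0,0],[17,6,0,0,0,0,0],[18,6,0,0,0,0,0],[0,0,6,0,0,0,0],[0,0,6,0,0,0,0],[0,0,4,0,0,0,0],[0,0,3,0,0,0,0],[0,0,2,0,0,0,0],[0,0,1.5,0,0,0,0],[0,0,0,0,0,0,0]]]}}

```text
clock: 14.98
tool_pos: [0.5326, 0.138, 0.051]
orientation: [-3.141, -0.005, -0.199]
force: [-1.7, -3.6, 14.2]
finger_gap: -0.0
grasp_force: 7.3
```

The far half stops at the same height, 0.051. That fixes tip = TCP + 0.015, and means the isolator contact was on the box top. I'll go back to the isolator and centre on it properly.

Call:
{"api": "send_rows", "payload": {"targets": [[[0,0,-30,0,0,0,0],[0,0,-30,0,0,0,0],[-17.6,-30.1,0,0,0,0,0],[-17.6,-30.1,0,0,0,0,0],[-17.6,-30.1,0,0,0,0,0],[-17.6,-30.1,0,0,0,0,0],[-17.6,-30.1,0,0,0,0,0],[-17.6,-30.1,0,0,0,0,0],[-17.6,-30.1,0,0,0,0,0],[-17.6,-30.1,0,0,0,0,0]]]}}

```text
clock: 15.82
tool_pos: [0.4391, 0.4034, 0.1067]
orientation: [3.141, 0.001, -0.199]
force: [0.3, -1.0, 0.5]
finger_gap: -0.0001
grasp_force: 0.0
```

Call:
{"api": "send_rows", "payload": {"targets": [[[0,0,0,0,0,5.9,0],[0,0,0,0,0,5.9,0],[0,0,20,0,0,0,0],[0,0,20,0,0,0,0],[0,0,12,0,0,0,0],[0,0,0,0,0,0,0],[0,0,0,0,0,0,0],[0,0,0,0,0,0,0],[0,0,0,0,0,0,0],[0,0,0,0,0,0,0]]]}}

```text
clock: 16.65
tool_pos: [0.4416, 0.4024, 0.0567]
orientation: [-3.14, -0.0, -0.406]
force: [-0.2, -0.4, 0.5]
finger_gap: -0.0002
grasp_force: 0.0
```

Run:
```python
from h import *
np.set_printoptions(linewidth=220,threshold=100000)
st=arm.get_state();p=st["tool_pos"];print(p,st["force"],st["orientation"])
E=p+[-.393*.0125,-.919*.0125,.0152];print("pred E",proj("scene",E),proj("top",E),"dE target", (np.array([.4424,.4022])-p[:2])@np.array([[.919,-.393],[-.393,-.919]]))
c=imaging.capture("scene").mean(2).astype(int);t=imaging.capture("top").mean(2).astype(int)
print(c[164:182,218:250:2]);print(t[220:250:2,166:202:2])
```

```text
[0.44158711 0.40240165 0.05669354] [-0.16424571 -0.41162023  0.53225672] [-3.13977327e+00 -4.09037285e-04 -4.06144543e-01]
pred E [231.05706667 169.64652728] [183.25028353 237.68839509] dE target [ 0.0008263  -0.00013415]
[[178 176 177 178 172  71  49  50  86 176 179 178 179 179 176 176]
 [179 177 177 176 173  75  51  47  81 171 179 180 180 178 178 176]
 [176 176 175 177 174  81  49  45  73 166 179 179 179 178 178 175]
 [176 177 177 178 175  86  46  46  71 163 179 177 178 179 179 177]
 [176 177 178 178 178  99  61  64  91 168 180 181 180 181 180 179]
 [176 178 179 178 178 131 107 112 139 179 179 177 176 175 172 159]
 [179 180 181 180 181 164 154 154 166 177 165 150 151 149 137 116]
 [180 181 177 176 176 166 153 147 138 137 125 117 118 118  94  79]
 [181 181 167 153 145 126 126 119 110 102  99 105 107 105  84  72]
 [180 181 151 123 115  87 107 108 104 105 102 106 103 101  87  74]
 [179 182 144 110 109  81 119 109 109 106 104 100  97  95  89  71]
 [180 182 145 109 112  96 152 128 114 103  99  94  93  95  96  74]
 [181 183 150 111 112 108 170 150 141 117  98  90  91  98 103  75]
 [180 1
[... 754 characters left out ...]
104 103  66  75  66  65]
 [ 32  36  35  34  37  36  35  35  38  68  69 132 207 203  98 114 115  88]
 [ 39  36  37  35  33  33  33  31  38  37  35  67 140 119  98 115 119 114]
 [ 36  35  35  36  29  35  35  32  43  49  44  52  38  37  43 104 113 110]
 [ 36  34  34  35  34  36  34  38  46  49  46  49  42  48  37  99 114  76]
 [ 34  35  36  38  36  62  62  33  36  41  49  45  49  58  51 114 106  50]
 [ 37  37  33  37  94 127 112 120  53  47  49  40  53  49  96 117  83  50]
 [ 35  66 131 133 128 126 173 125 125 113  59  39  40  43 125 124  51  81]
 [183 212 210 212 168 127 133 123 126 123 126  91  61  74 126  92  50 148]
 [211 212 212 208 212 215 195 150 126 128 124 125 122 126 126  51  67 190]]
```

Call:
{"api": "send_rows", "payload": {"targets": [[[1,0,8,0,0,0,0],[0,0,6,0,0,0,0],[0,0,3,0,0,0,0],[0,0,2,0,0,0,0],[0,0,2,0,0,0,0],[0,0,2,0,0,0,0],[0,0,1.5,0,0,0,0],[0,0,1.5,0,0,0,0],[0,0,1,0,0,0,0],[0,0,0,0,0,0,0]]]}}

```text
clock: 17.58
tool_pos: [0.4421, 0.4019, 0.0311]
orientation: [-3.141, -0.001, -0.405]
force: [-8.9, -5.6, 14.4]
finger_gap: 0.0001
grasp_force: 7.1
```

The stop came at 0.0311, as predicted for fully on. I'll press a moment longer, then lift and return to the processor rocker.

Call:
{"api": "send_rows", "payload": {"targets": [[[0,0,1,0,0,0,0],[0,0,0,0,0,0,0],[0,0,0,0,0,0,0],[0,0,0,0,0,0,0],[0,0,-30,0,0,0,0],[0,0,-35,0,0,0,0],[21.5,30.4,0,0,0,0,0],[21.5,30.4,0,0,0,0,0],[21.5,30.4,0,0,0,0,0],[21.5,30.4,0,0,0,0,0]]]}}

```text
clock: 18.42
tool_pos: [0.4732, 0.2546, 0.0925]
orientation: [-3.141, -0.0, -0.405]
force: [0.4, 0.1, 0.3]
finger_gap: 0.0001
grasp_force: 0.0
```

Call:
{"api": "send_rows", "payload": {"targets": [[[21.5,30.4,0,0,0,0,0],[21.5,30.4,0,0,0,0,0],[21.5,30.4,0,0,0,0,0],[0,0,0,0,0,-5.9,0],[0,0,0,0,0,-5.9,0],[0,0,10,0,0,0,0],[0,0,10,0,0,0,0],[0,0,0,0,0,0,0],[0,0,0,0,0,0,0],[0,0,0,0,0,0,0]]]}}

```text
clock: 19.25
tool_pos: [0.4962, 0.1468, 0.0721]
orientation: [3.141, 0.0, -0.201]
force: [0.2, 0.2, 0.3]
finger_gap: -0.0
grasp_force: 0.0
```

Run:
```python
from h import *
np.set_printoptions(linewidth=220,threshold=100000)
p=arm.get_state()["tool_pos"];print(p,(np.array([.4975,.1460])-p[:2])@np.array([[.98,-.198],[-.198,-.98]]))
c=imaging.capture("scene").mean(2).astype(int);print(c[168:182,226:256:2])
```

```text
[0.49620193 0.14678195 0.07213786] [0.00142694 0.00050929]
[[183 183 180 182 181 182 183 182 181 182 180 181 180 182 181]
 [184 184 183 183 183 183 180 178 184 182 167 167 161 174 180]
 [184 183 182 181 178 178 171 162 185 181 140 134 130 151 181]
 [179 175 162 161 154 151 158 165 185 180 122 115 114 131 181]
 [149 145 146 148 146 148 166 181 186 186 123 109 114 119 180]
 [119 127 158 163 165 167 175 187 187 189 126  93 112 115 179]
 [114 115 167 177 177 173 178 188 187 190 129  81 117 113 174]
 [116 110 172 180 179 176 175 188 187 191 136  79 120 117 164]
 [116 111 177 178 178 177 171 187 190 188 130  79 115 115 162]
 [116 107 179 180 179 179 178 188 183 152 106  88 108 111 158]
 [120 105 179 184 181 178 175 173 143 104  83  85 104 110 148]
 [116 107 172 180 177 166 144 133 100  77  74  85 105 113 133]
 [113 107 143 143 137 127 103  98  90  82  77  85 106 116 114]
 [114 112 107  97  96  88  82  86  96 100 100 101 111 115 103]]
```

The isolator's near edge dropped another pixel, so it is now fully on. Now I'll press the processor rocker again.

Call:
{"api": "send_rows", "payload": {"targets": [[[1,0,8,0,0,0,0],[0,0,5,0,0,0,0],[0,0,2,0,0,0,0],[0,0,2,0,0,0,0],[0,0,2,0,0,0,0],[0,0,2,0,0,0,0],[0,0,2,0,0,0,0],[0,0,1,0,0,0,0],[0,0,0,0,0,0,0],[0,0,0,0,0,0,0]]]}}

```text
clock: 20.13
tool_pos: [0.4972, 0.1465, 0.051]
orientation: [-3.141, -0.001, -0.2]
force: [-12.1, 1.2, 17.0]
finger_gap: -0.0001
grasp_force: 8.6
```

Call:
{"api": "send_rows", "payload": {"targets": [[[0,0,1,0,0,0,0],[0,0,0,0,0,0,0],[0,0,0,0,0,0,0],[0,0,0,0,0,0,0],[0,0,-25,0,0,0,0],[0,0,-25,0,0,0,0],[5,31.4,0,0,0,0,0],[5,31.4,0,0,0,0,0],[5,31.4,0,0,0,0,0],[2.5,31.4,0,0,0,0,0]]]}}

```text
clock: 20.97
tool_pos: [0.4894, 0.0184, 0.0971]
orientation: [3.141, -0.0, -0.2]
force: [0.5, -0.3, -0.1]
finger_gap: 0.0002
grasp_force: 0.0
```

Call:
{"api": "send_rows", "payload": {"targets": [[[0,0,12,0,0,0,0],[0,0,10,0,0,0,0],[0,0,0,0,0,0,0],[0,0,0,0,0,0,0],[0,0,0,0,0,0,0],[0,0,0,0,0,0,0],[0,0,0,0,0,0,0],[0,0,0,0,0,0,0],[0,0,0,0,0,0,0],[0,0,0,0,0,0,0]]]}}

```text
clock: 21.8
tool_pos: [0.4895, 0.0199, 0.0756]
orientation: [3.142, -0.0, -0.2]
force: [0.1, -0.2, 0.1]
finger_gap: 0.0001
grasp_force: 0.0
```

Run:
```python
from h import *
np.set_printoptions(linewidth=220,threshold=100000)
st=arm.get_state();p=st["tool_pos"];print(p,st["force"])
F=p+[-.0137,-.012,.0152];print("pred F",proj("scene",F),proj("top",F))
im=imaging.capture("scene");cv2.imwrite("pics/j_scene.png",im[:,:,::-1]);c=im.mean(2).astype(int);print(c[192:236:2,304:344:2])
print("rocker");print(c[194:206,290:316:2])
```

```text
[0.48953085 0.01993875 0.07555045] [ 0.05632946 -0.17926877  0.12330256]
pred F [324.08524714 221.76660163] [341.09471076 220.9928065 ]
[[177 171 161 161 162 158  66  46  45  43  42  41  42  42  43  57  70  75  85  85]
 [185 187 179 161 163 169 100  43  45  42  46  44  43  52  59  54  59  77  72  46]
 [182 168 140 116 125 161 126  75  43  42  44  42  41  48  49  45  48  59  59  44]
 [132 117 113 114 113 129 161 176  65  47  44  44  44  44  44  40  42  47  44  39]
 [108 115 115 117 117  99 127 159  63  43  45  45  42  42  47  42  43  43  41  55]
 [111 114 115 102  76  65  72 133  98  44  42  42  42  41  44  42  42  39  48  66]
 [104  89  79  62  75  86  89 123 150  65  42  44  40  41  41  42  38  43  62  68]
 [ 82  81  95 131 139 152 162 161 159  60  48  44  42  41  48  64  71  98  66  69]
 [137 159 162 160 152 141 133 155 158  64  65  45  44  41  79 117 115 117  86  59]
 [165 162 164 134 108  80  71  94 144  62  64  45  42  40  79 117 116 118 115  75]
 [162 161 157 105  86  73  70  72 100  57  67  45  41  39  82 117 115 117 114 112]
 [162 161 161 104  64  59  61  59  89  59  66  42  
[... 830 characters left out ...]
72  76  83  85  87  81  87  90]]
rocker
[[185 185 185 185 185 184 184 185 187 179 161 163 169]
 [187 187 185 185 186 186 185 186 186 168 138 144 169]
 [187 187 186 185 188 187 186 182 168 140 116 125 161]
 [186 187 187 187 187 182 178 164 138 117 113 116 148]
 [185 186 185 180 177 167 149 132 117 113 114 113 129]
 [184 179 176 160 151 139 119 113 115 115 116 118 114]
 [174 166 153 131 124 115 109 108 115 115 117 117  99]
 [167 139 115 112 111 108 110 110 117 117 117 102  74]
 [166 126  94 110 108 111 110 111 114 115 102  76  65]
 [161 135  98 100 108 112 111 109 109 101  76  67  72]
 [154 150 111  93 109 110 109 104  89  79  62  75  86]
 [152 159 131  95 106 101  91  83  70  76  84  96 121]]
```

The finger is over the oblong key and the round key is clear. I'll press and hold.

Call:
{"api": "send_rows", "payload": {"targets": [[[0,0,8,0,0,0,0],[0,0,5,0,0,0,0],[0,0,3,0,0,0,0],[0,0,2,0,0,0,0],[0,0,2,0,0,0,0],[0,0,2,0,0,0,0],[0,0,1.5,0,0,0,0],[0,0,1,0,0,0,0],[0,0,0,0,0,0,0],[0,0,0,0,0,0,0]]]}}

```text
clock: 22.68
tool_pos: [0.4892, 0.0197, 0.0517]
orientation: [3.141, 0.0, -0.2]
force: [-6.2, 1.7, 8.6]
finger_gap: -0.0001
grasp_force: 3.8
```

Call:
{"api": "send_rows", "payload": {"targets": [[[0,0,1,0,0,0,0],[0,0,0.5,0,0,0,0],[0,0,0,0,0,0,0],[0,0,0,0,0,0,0],[0,0,0,0,0,0,0],[0,0,0,0,0,0,0],[0,0,0,0,0,0,0],[0,0,0,0,0,0,0],[0,0,0,0,0,0,0],[0,0,0,0,0,0,0]]]}}

```text
clock: 23.52
tool_pos: [0.4894, 0.0196, 0.0512]
orientation: [3.141, -0.0, -0.2]
force: [-8.4, 1.6, 12.4]
finger_gap: -0.0
grasp_force: 6.2
```

The key is at its stop (z 0.0512) with a steady 12 N, so I'm handing in.

```bash
python3 -c "
from workcell import arm
print(arm.sign_off())"
```

```text
the job is handed in; nothing more can be done
None
```

I handed in at about 23.5 s with both rockers on and the oblong key held at its stop with about 12 N; a fail may already stand, because my first isolator press seems to have been only partial (about 0.14–0.24 rad by my estimate) when I first switched on the processor rocker, and I then switched that off, pressed the isolator to its stop and switched the processor on again.

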